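Clear the laundry stack beside the sink

TASK

Take apart the stack on the utility-room counter and set each thing on its own place: the yellow dosing cup, the red round tin and the blue tin each flat inside the tray of its own colour, and the grey dryer filter lying lengthwise on the sloping wooden rack, flat on its face, centred across it and touching the ledge at its lower end. Keep everything the right way up, set things down rather than dropping them, and leave the glass tumbler where it stands.

Things in the scene. Friction and masses are not known exactly. Their poses are not given: they have to be found in the camera images.
- dosing_cup: Yellow plastic dosing cup, open at the top, on top of the stack at the start (standing on the red tin). Round, 38 mm across the foot, 44 mm across the rim, 42 mm tall, wall 3 mm, about 30 g. Origin: centre of its underside, z up. Grip across the outside.
- red_tin: Red round lidded tin, closed and rigid, 60 mm across, 30 mm tall, 0.1 to 0.2 kg; stands on the blue tin, under the cup, at the start. Origin: centre of its underside, z up.
- blue_tin: Blue rectangular lidded tin, closed and rigid, 110 mm along its x, 64 mm along its y, 30 mm tall, 0.17 to 0.35 kg; lies on the grey filter, under the red tin, at the start, its x roughly along the filter's x. Origin: centre of its underside, z up.
- filter: Grey plastic dryer filter, a flat rigid frame with a dark mesh, 150 mm along its x, 66 mm along its y, 16 mm thick, 0.12 to 0.2 kg; the bottom of the stack, lying flat on the counter. The same either way round. Origin: centre of its underside, z up.
- yellow_tray: Yellow round shallow tray, fixed, 92 mm outside, 84 mm inside, floor 3 mm thick, rim 7 mm high in all (4 mm above the floor). Place of the yellow cup. Origin: centre of its underside, z up.
- red_tray: Red round shallow tray, fixed, same shape and size as the yellow one (92 mm outside, 84 mm inside, floor 3 mm thick, rim 7 mm high in all). Place of the red tin. Origin: centre of its underside, z up.
- blue_tray: Blue rectangular shallow tray, fixed, inside 134 mm along its x and 88 mm along its y, walls 4 mm, floor 3 mm thick, rim 7 mm high in all. Place of the blue tin, whose long side goes along the tray's x. Origin: centre of its underside, z up.
- rack_face: Face of the fixed wooden rack, 44 mm wide, rising 20 degrees. x up the slope, y across, z square out of it. At its low end, towards the robot, a dark ledge 12 mm proud, inner side at x = -75 mm; face runs to x = +80. Origin: on the face 44 mm above the counter, where the filter's origin lies when it touches the ledge. Friction may hold the filter short of it.
- tumbler: Clear glass tumbler, loose, 64 mm across the rim, 95 mm tall, standing among the things; to be left alone. Origin: centre of its underside, z up.
Mind the look-alikes: they are no part of the job. What is meant by the filter is not orange, and is the smaller of those in its own colour.

How it is judged:
At the end, for the whole second after the job is handed in: Cup, red tin and blue tin stand flat inside the trays of their colours (centres within 25, 15 and 18 mm); the filter lies flat on the slope (4 degrees), lengthwise (10 degrees), centred within 12 mm, its lower end within 8 mm of the ledge; all released and at rest (horizontal distance between dosing_cup and yellow_tray below 0.025 m and z of dosing_cup in the frame of yellow_tray between 0.0005 and 0.0055 m and angle between each of dosing_cup, red_tin, blue_tin's own z axis and vertical below 0.05 rad and linear speed of each of dosing_cup, red_tin, blue_tin, filter below 0.02 m/s and angular speed of each of dosing_cup, red_tin, blue_tin, filter below 0.2 rad/s and horizontal distance between red_tin and red_tray below 0.015 m and z of red_tin in the frame of red_tray between 0.0005 and 0.0055 m and horizontal distance between blue_tin and blue_tray below 0.018 m and z of blue_tin in the frame of blue_tray between 0.0005 and 0.0055 m and x of filter in the frame of rack_face between -0.004 and 0.008 m and y of filter in the frame of rack_face between -0.012 and 0.012 m and z of filter in the frame of rack_face between -0.004 and 0.004 m and angle between the z axis of filter and the z axis of rack_face, either way round below 0.07 rad and angle between the x axis of filter and the x axis of rack_face, either way round below 0.17 rad and angle between filter's own z axis and vertical below 0.6 rad); the robot touches nothing.
It fails at once if the glass tumbler is moved more than 15 mm or tipped (distance of tumbler from where it was at the start of the episode above 0.015 m or angle between tumbler's own z axis and vertical above 0.3 rad).
It fails at once if one of the stacked things is tipped over (more than 45 degrees) (angle between any of dosing_cup, red_tin, blue_tin, filter's own z axis and vertical above 0.8 rad).
It fails at once if one of the stacked things is dropped (falls freely faster than 0.7 m/s, about 25 mm) ((linear speed of dosing_cup above 0.7 m/s and contact force between dosing_cup and the fingers below 0.05 N) or (linear speed of red_tin above 0.7 m/s and contact force between red_tin and the fingers below 0.05 N) or (linear speed of blue_tin above 0.7 m/s and contact force between blue_tin and the fingers below 0.05 N) or (linear speed of filter above 0.7 m/s and contact force between filter and the fingers below 0.05 N)).
It also fails if it takes over 120 s, if anything falls off the work surface, if the arm or the gripper's body presses on something with over 40 N, if the wrist force passes 120 N, or if a joint passes its speed limit or range.

ROBOT

A 7-joint arm with a two-finger parallel gripper is mounted at the origin on the work surface. World frame = base frame: x ahead of the robot, y to its left, z up, the work surface at z = 0. Lengths are in m, angles in rad, forces in N, time in s.
With the tool pointing down it reaches from about 0.425 to 0.875 m from the base axis. Payload 8.4 kg.
Tool frame: the origin (TCP) lies at the very end of the fingers, on their centre line; the grasp point (between the pads) lies 19 mm behind it (env.grip_point_offset is the distance from the TCP to the grasp point, in m); z points along the fingers, y is the line along which they close (so a half turn about z gives the same grasp; the last joint's range is limited). The gripper opens to 87 mm and grips with 3 to 60 N. Pads are 19 mm wide; open, the fingers measure 117 mm over their backs; the gripper's body (75 mm by 190 mm) begins 51 mm behind the grasp point.
Start: joints at [-1.403, 0.333, 0.04, 1.465, -0.013, 1.343, -0.059], TCP at [0.171, 0.627, 0.223] pointing down, gripper open.
Joint ranges: [-2.58, 2.58], [-0.38, 2.09], [-1.3, 1.39], [0.25, 2.4], [-1.5, 4.64], [0.08, 2.09], [-2.65, 2.65]. Speed limits (rad/s): [2.22, 2.22, 2.79, 2.79, 3.14, 3.14, 3.14].

INTERFACE

Orientations are given as a 3x3 rotation matrix whose columns are the frame's x, y, z axes.
In Python, from cell import env gives the robot as it stands.
- The arm moves only by the tool send_rows, never from a script. Its argument "rows" is a list of rows, each an object of numbers: "rx", "ry", "rz": the turn, a rotation vector about the tool's x, y, z in degrees; "dx", "dy", "dz": the shift along the tool's x, y, z in cm; "grip": the closure, from -1 (fully open) to 1 (shut). In form: [{"rx": .., "ry": .., "rz": .., "dx": .., "dy": .., "dz": .., "grip": ..}, ...]. A call has 1 to 20 rows; each row is the pose to reach, as a shift and turn from the pose commanded when the call began, along the tool's axes at that moment; what a row does not reach only later rows make up. A row lasts 1/8 s, in which the tool goes at most 62.5 mm and 10.7 degrees, less where a joint would pass 70% of its speed; a pose out of reach is approached as far as the arm can. A call with a gripper value outside its range is refused whole. The fingers move at their own pace and stop on an object; the grip force is fixed at half the most. Time passes only in rows, so rows that repeat a pose let the fingers close. It gives the time, the measured TCP pose, the force, the opening and the grip force at its end, in the units of the state.
- env.read_state(): the state, without advancing time (a new reading comes with each control period).
- env.grab_frame(name): name is "side" or "top" or "wrist"; returns a dict with "img" (420x560x3 uint8, red, green, blue), "intrinsics" (3x3 intrinsics, pixels), "k1" (the pictures are not rectified: a ray, as slopes to the right and down, at radius r is drawn at 1 + k1 r^2 times it, then the intrinsics apply), "position" and "rotation" of the camera in the world. Camera axes: x right, y up, looking along -z (the intrinsics and any distortion apply to the point x, -y, -z); pixel columns grow to the right and rows downward; lengths in m; the calibration is good to about 2 mm. A picture is of the moment at which its call begins. There is no depth.
- env.hand_in(): hands the job in; it is judged then, once.
The state is a dict: "clock": time; "joint_pos": joint angles; "joint_velocities": joint speeds; "effort": joint torques, N m; "position": TCP position; "tool_rot": TCP orientation; "contact_force": force on the tool from outside, world axes, zero at the start; "torque": the same for the moment, N m; "opening": finger opening in m; "grip_force": force on a finger pad.
Only numpy, scipy, OpenCV 4.12 (cv2) and the standard library are available. Lean on these libraries where they do the work, as an engineer would, in place of code of your own. Each camera call takes 0.05 s, during which the arm holds its last target. There are 200 camera calls.

## Working session

There is one attempt and no reset: what is moved stays moved. The work goes in short steps, Python scripts to look and compute and a tool call to move; the robot and the scene stay as the last step left them, time stands still between calls to the robot, and variables do not carry over. Pictures are saved under pics/ and viewed, at most 14 in all, crops included, and the job is handed in when it is done.

Besides the shell and the picture viewer there is one more tool, called after "Emit:" as a command line: name --argument value ..., lists and objects as JSON in quotes. send_rows: Moves the arm, as the interface text tells. Its arguments: {"type":"object","properties":{"rows":{"type":"array","items":{"type":"object","properties":{"rx":{"type":"number"},"ry":{"type":"number"},"rz":{"type":"number"},"dx":{"type":"number"},"dy":{"type":"number"},"dz":{"type":"number"},"grip":{"type":"number"}}}}},"required":["rows"]}

```bash
ls; mkdir -p pics; cat > h.py <<'E'
import numpy as np, cv2
from cell import env
def grab(n,save=None):
    f=env.grab_frame(n)
    if save: cv2.imwrite('pics/'+save+'.png',f['img'][:,:,::-1])
    return f
def ray(f,u,v):
    K=np.array(f['intrinsics']);k=f['k1']
    d=np.linalg.inv(K)@[u,v,1.]; rd=np.hypot(d[0],d[1]); r=rd
    for _ in range(30): r=rd/(1+k*r*r)
    s=r/rd if rd>0 else 1
    return np.array(f['rotation'])@[d[0]*s,-d[1]*s,-1.]
def onz(f,u,v,z):
    d=ray(f,u,v);p=np.array(f['position']);return p+d*(z-p[2])/d[2]
def proj(f,P):
    q=np.array(f['rotation']).T@(np.array(P,float)-f['position']);x,y=q[0]/-q[2],-q[1]/-q[2]
    s=1+f['k1']*(x*x+y*y);w=np.array(f['intrinsics'])@[x*s,y*s,1];return w[:2]
E
python3 - <<'E'
from h import *
for n in ('top','side','wrist'):
    f=grab(n,n+'0');print(n,f['position'],f['k1'],np.round(f['rotation'],3).tolist(),f['intrinsics'])
s=env.read_state();print(s['position'],s['tool_rot'],s['clock'],s['opening'])
E
```

```text
pics
top [0.36644578 0.02116857 1.18740763] -0.1402618688841938 [[-0.026, 0.997, -0.066], [-1.0, -0.026, 0.003], [0.002, 0.066, 0.998]] [[437.38442514   0.         284.22204233]
 [  0.         437.38442514 210.03156129]
 [  0.           0.           1.        ]]
side [0.04326722 0.57033636 0.56719608] 0.01273518334714682 [[-0.822, 0.324, -0.469], [-0.57, -0.493, 0.658], [-0.019, 0.807, 0.59]] [[382.38556538   0.         275.87969529]
 [  0.         382.38556538 203.11890064]
 [  0.           0.           1.        ]]
wrist [0.09006679 0.64790311 0.3835814 ] 0.009890690974504106 [[0.264, -0.92, -0.29], [0.965, 0.251, 0.08], [-0.0, -0.301, 0.954]] [[352.48747921   0.         283.26116207]
 [  0.         352.48747921 213.99831109]
 [  0.           0.           1.        ]]
[0.17132458 0.62665519 0.22188283] [[-9.64602785e-01  2.63707061e-01 -2.29813824e-04]
 [ 2.63707145e-01  9.64602059e-01 -1.18700981e-03]
 [-9.13439791e-05 -1.20559651e-03 -9.99999269e-01]] 0.15 0.08696991017509745
```

View pics/top0.png

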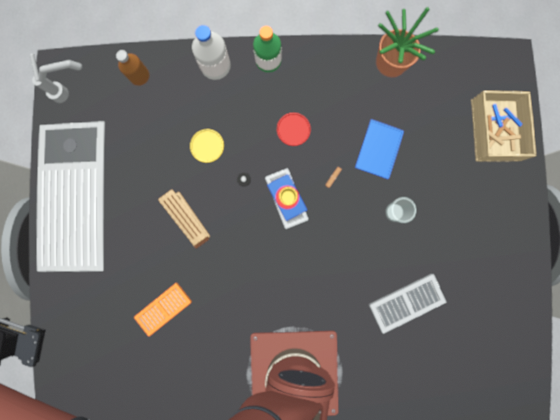

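View pics/side0.png

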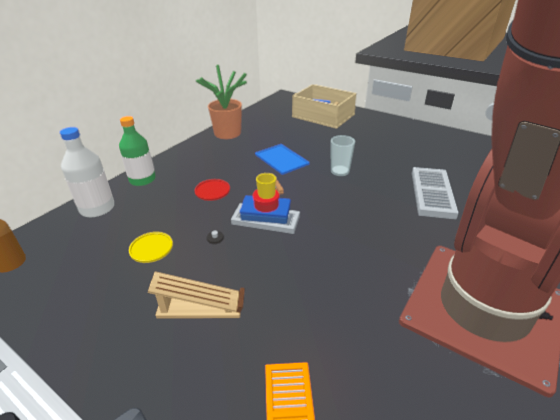

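The top view shows the stack at about (287,198). The trays are yellow (207,146), red (293,129) and blue (380,149), the rack is at (184,218) with its dark ledge near (203,240), and the tumbler is at (401,210).

Things that could be taken for the filter:
- The grey frame under the stack at (287,198). This is my choice: it is grey, the smaller one, and at the bottom of the stack.
- The larger grey filter at (408,303).
- The orange one at (162,309).

The other look-alikes for colour, such as the brown bar at (334,177), the black knob at (244,180) and the crate, aren't part of the job.

```bash
cat >> h.py <<'E'
def comps(img,col,amin=30):
    h=cv2.cvtColor(img,cv2.COLOR_RGB2HSV).astype(int);H,S,V=h[...,0],h[...,1],h[...,2]
    m={'yellow':(abs(H-28)<6)&(S>150)&(V>120),'red':((H<6)|(H>174))&(S>190)&(V>110),'blue':(abs(H-110)<10)&(S>150)&(V>90),
       'grey':(S<45)&(V>120),'wood':(H>8)&(H<24)&(S>60)&(S<190)&(V>90)}[col].astype(np.uint8)
    n,l,st,c=cv2.connectedComponentsWithStats(m)
    return [(st[i,4],c[i],(l==i).astype(np.uint8)) for i in range(1,n) if st[i,4]>=amin]
def rect(f,mask,z):
    ys,xs=np.nonzero(mask);P=np.array([onz(f,u,v,z)[:2] for u,v in zip(xs,ys)])
    (c,wh,a)=cv2.minAreaRect((P*1000).astype(np.float32))
    if wh[0]<wh[1]: wh=wh[::-1];a+=90
    return np.round(c,1),np.round(wh,1),round((a+90)%180-90,1),np.round(P.mean(0)*1000,1)
E
python3 - <<'E'
from h import *
f=grab('top')
for c,z in (('yellow',.007),('red',.007),('blue',.007),('grey',.016),('wood',.05)):
    for a,p,m in comps(f['img'],c):
        if 100<p[0]<460 and 100<p[1]<340: print(c,a,p.round(1),*rect(f,m,z))
im=f['img'][110:290,150:430];cv2.imwrite('pics/crop.png',cv2.resize(im,None,fx=2.8,fy=2.8,interpolation=cv2.INTER_CUBIC)[:,:,::-1])
E
```

```text
blue 1648 [379.4 149.8] [ 607.2 -248.8] [141.7  95.1] -20.7 [ 604.8 -249.5]
blue 123 [294.5 210.2] [448.2  -7.4] [60.6 35.2] -64.9 [443.7 -10.5]
grey 187 [277.2 175. ] [539.   32.2] [73.  30.6] -79.6 [539.8  33.8]
grey 637 [401.3 210. ] [ 437.8 -299.6] [83.4 68.1] 88.4 [ 436.4 -300.4]
grey 282 [292.1 218.7] [442.6  -1.4] [81.8 70.8] 20.1 [420.6  -3.1]
grey 2429 [407.4 303.1] [ 184.9 -309.6] [199.1  91.8] -66.6 [ 184.5 -308.6]
grey 93 [287.5 329.4] [126.7  20.8] [64.  10.8] 88.5 [125.5  16.8]
wood 140 [333.  176.9] [ 526.3 -112.8] [62.7 15.3] -35.4 [ 526.  -112.8]
wood 94 [287.9 195.5] [478.6   6.6] [47.2 47.1] -1.5 [479.9   6.8]
wood 1310 [184.3 217.3] [430.4 278.5] [168.6  58.9] 37.4 [429.9 280.1]
wood 1494 [162.4 309. ] [190.5 343.5] [152.8  68.9] -52.8 [190.8 342.9]
```

View pics/crop.png

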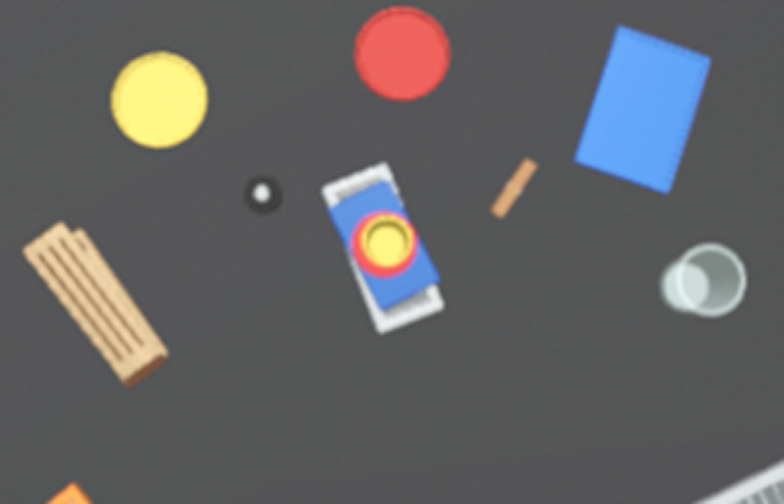

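The crop shows the stack as described. The grey frame's corners are near crop (355,175) and (410,320), with the blue tin, red tin and yellow cup on it. So the filter under the stack is the right one. The rack's dark ledge is at crop (147,370).

```bash
sed -i 's/(abs(H-28)<6)&(S>150)/(abs(H-27)<8)\&(S>90)/; s/((H<6)|(H>174))&(S>190)/((H<6)|(H>172))\&(S>120)/; s/(abs(H-110)<10)&(S>150)/(abs(H-108)<12)\&(S>110)/' h.py
python3 - <<'E'
from h import *
f=grab('top')
for c,zs in (('yellow',(.007,.118)),('red',(.007,.076)),('blue',(.007,.046))):
    for a,p,m in comps(f['img'],c):
        if 100<p[0]<460 and 100<p[1]<340:
            for z in zs: print(c,a,p.round(1),z,*rect(f,m,z))
S=lambda u,v:(150+(u+.5)/2.8-.5,110+(v+.5)/2.8-.5)
print('filter corners');[print(onz(f,*S(u,v),.016)[:2].round(4)) for u,v in((322,187),(387,162),(444,308),(381,333))]
print('blue corners');[print(onz(f,*S(u,v),.046)[:2].round(4)) for u,v in((329,207),(388,181),(440,283),(386,310))]
print('rack high end / ledge');[print(onz(f,*S(u,v),.072)[:2].round(4)) for u,v in((23,249),(62,222))]
[print(onz(f,*S(u,v),.03)[:2].round(4)) for u,v in((124,376),(168,352))]
h=cv2.cvtColor(f['img'],cv2.COLOR_RGB2HSV)
for u,v in((333,177),(184,218),(203,241),(162,309)):print(h[v,u])
E
```

```text
yellow 940 [206.5 145.3] 0.007 [629.9 226.7] [95.5 91.7] -0.6 [628.8 226.6]
yellow 940 [206.5 145.3] 0.118 [605.1 207.4] [86.6 83.1] -0.6 [604.2 207.3]
yellow 232 [287.9 195.7] 0.007 [484.2   6.1] [44.3 44.2] -46.4 [483.5   6.3]
yellow 232 [287.9 195.7] 0.118 [473.1   7.5] [40.1 40. ] -46.4 [472.5   7.7]
red 896 [293.3 128.9] 0.007 [668. -14.] [90.9 90.3] 88.6 [668.1 -13.4]
red 896 [293.3 128.9] 0.076 [650.4 -12. ] [85.6 85. ] 88.6 [650.5 -11.4]
red 70 [283.8 202. ] 0.007 [472.9  14.6] [58.  40.3] 53.9 [466.7  18. ]
red 70 [283.8 202. ] 0.076 [466.7  15. ] [54.6 37.9] 53.9 [460.9  18.2]
blue 1879 [379.2 148.9] 0.007 [ 607.9 -249.4] [147.4 100.9] -20.7 [ 607.4 -249.1]
blue 1879 [379.2 148.9] 0.046 [ 599.9 -240.4] [142.5  97.6] -20.7 [ 599.5 -240.2]
blue 240 [279.1 184.1] 0.007 [513.1  25.8] [68.  38.7] -63.7 [516.   29.5]
blue 240 [279.1 184.1] 0.046 [508.2  25.7] [65.7 37.4] -63.7 [511.1  29.2]
blue 238 [294.4 210. ] 0.007 [450.1  -7.1] [64.2 41.2] -64.9 [444.3 -10.3]
blue 238 [294.4 210. ] 0.046 [447.4  -6.2] [62.1 39.9] -64.9 [441.7  -9.2]
filter corners
[0.5365 0.0678]
[0.5593 0.0044]
[ 0.4168 -0.0464]
[0.3944 0.0145]
blue corners
[0.5131 0.0604]
[0.5362 0.0044]
[ 0.4389 -0.0416]
[0.415  0.0095]
rack high end / ledge
[0.4787 0.3439]
[0.5027 0.307 ]
[0.3593 0.2593]
[0.3811 0.2168]
[ 15 110 221]
[ 17  92 197]
[ 11 131 123]
[ 17 159 255]
```

```bash
python3 - <<'E'
import cv2
for n,(x,y,w,h) in {'side0':(120,150,200,180)}.items():
    im=cv2.imread(f'pics/{n}.png')[y:y+h,x:x+w];cv2.imwrite('pics/sc.png',cv2.resize(im,None,fx=3.3,fy=3.3,interpolation=cv2.INTER_CUBIC))
E
```

```text
(no output)
```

View pics/sc.png

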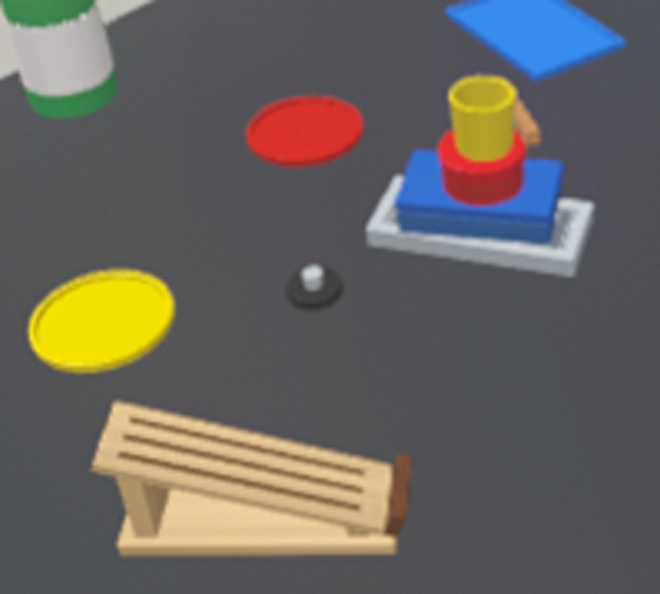

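The side crop shows the stack upright. Cup rim is at crop (483,92), filter corners at (367,240) and (575,272), rack ledge at (400,495), and the rack's upper end at (105,440). Next I'll move over the stack for a closer look with the wrist camera.

```bash
cat >> h.py <<'E'
from scipy.spatial.transform import Rotation as Ro
def tool(yang,tiltR=None):
    a=np.radians(yang);y=np.array([np.cos(a),np.sin(a),0]);z=np.array([0,0,-1.]);return np.column_stack([np.cross(y,z),y,z])
def plan(*wps):
    s=env.read_state();p0=np.array(s['position']);R0=np.array(s['tool_rot'])
    print('t',round(s['clock'],2),'p',p0.round(4),'open',round(s['opening'],4),'grip',round(s['grip_force'],1))
    for p,R in wps:
        d=R0.T@(np.array(p)-p0)*100;r=Ro.from_matrix(R0.T@R).as_rotvec(degrees=True)
        print('dx %.2f dy %.2f dz %.2f  rx %.1f ry %.1f rz %.1f'%(*d,*r))
E
python3 -c "
from h import *
plan(((.45,.0,.3),tool(-64)))"
```

```text
t 0.25 p [0.1713 0.6268 0.2221] open 0.0872 grip 0.0
dx -43.41 dy -53.12 dz -7.75  rx -0.0 ry 0.1 rz 138.7
```

Emit:
send_rows --rows '[{"dx": -14, "dy": -9, "dz": -4, "rz": 35}, {"dx": -14, "dy": -9, "dz": -4, "rz": 35}, {"dx": -28.6, "dy": -17.8, "dz": -7.7, "rz": 70}, {"dx": -28.6, "dy": -17.8, "dz": -7.7, "rz": 70}, {"dx": -28.6, "dy": -17.8, "dz": -7.7, "rz": 70}, {"dx": -36, "dy": -35, "dz": -7.7, "rz": 100}, {"dx": -36, "dy": -35, "dz": -7.7, "rz": 100}, {"dx": -36, "dy": -35, "dz": -7.7, "rz": 110}, {"dx": -43.4, "dy": -53.1, "dz": -7.7, "rz": 138.7}, {"dx": -43.4, "dy": -53.1, "dz": -7.7, "rz": 138.7}, {"dx": -43.4, "dy": -53.1, "dz": -7.7, "rz": 138.7}, {"dx": -43.4, "dy": -53.1, "dz": -7.7, "rz": 138.7}, {"dx": -43.4, "dy": -53.1, "dz": -7.7, "rz": 138.7}, {"dx": -43.4, "dy": -53.1, "dz": -7.7, "rz": 138.7}, {"dx": -43.4, "dy": -53.1, "dz": -7.7, "rz": 138.7}]'

```text
validation failed for argument at $.ro...
```

```bash
python3 - <<'E'
from h import *
s=env.read_state();print(s['position'],np.round(s['tool_rot'],3).tolist(),np.round(s['joint_pos'],2))
f=grab('wrist','w1');print(f['position'])
for c,z in (('yellow',.118),('red',.076),('blue',.046),('grey',.016)):
    for a,p,m in comps(f['img'],c,200):print(c,a,p.round(1),*rect(f,m,z))
E
```

```text
[0.171305   0.62679311 0.22212228] [[-0.965, 0.264, -0.0], [0.264, 0.965, -0.001], [-0.0, -0.001, -1.0]] [-1.4   0.33  0.04  1.47 -0.01  1.34 -0.06]
[0.09009109 0.64798837 0.38396594]
yellow 1725 [ 59.8 238.1] [151.9 440.7] [90.  46.1] -52.9 [143.5 446.8]
yellow 229 [ 77.7 217.1] [130.9 468.7] [31.7  4.7] 37.4 [130.6 468.5]
yellow 222 [ 73.3 224.2] [135.6 462.9] [31.7  4.7] 37.1 [135.2 462.6]
yellow 216 [ 69.2 231.4] [140.  456.9] [31.6  4.6] 37.2 [139.9 456.8]
yellow 208 [ 64.7 238.3] [144.5 450.9] [31.2  4.5] 37.1 [144.4 450.8]
yellow 204 [ 60.6 245.3] [149.1 445. ] [31.6  4.6] 37.5 [149.1 444.9]
yellow 961 [ 91.2 323.2] [224.2 439.5] [65.1 25. ] -30.3 [223.4 437.7]
yellow 930 [475.4 323.1] [311.9 759.6] [65.2 24.6] -0.2 [311.9 761.4]
yellow 5521 [416.5 380.3] [355.3 694.7] [282.8  26. ] 75.1 [359. 702.]
grey 37827 [480.4 120.1] [194.6 828.9] [341.4 169.9] -0.0 [164.8 834.9]
grey 4059 [312.7 290.7] [290.4 613.6] [177.   57.4] 74.8 [302.3 625.7]
grey 12613 [299.9 340.3] [372.7 571. ] [470.2  86.2] 74.7 [365.1 594.6]
```

View pics/w1.png

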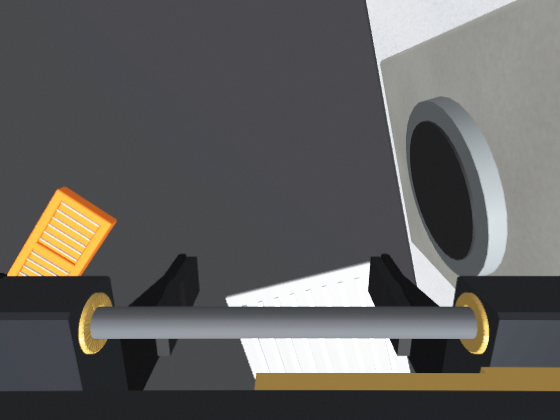

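The move was refused, so the wrist view still shows the start pose: orange filter at (65,235), fingers at (180,300) and (390,300). I probably have to give every key in every row.

Emit:
send_rows --rows '[{"rx": 0, "ry": 0, "grip": -1, "dx": -14, "dy": -9, "dz": -4, "rz": 35}, {"rx": 0, "ry": 0, "grip": -1, "dx": -14, "dy": -9, "dz": -4, "rz": 35}, {"rx": 0, "ry": 0, "grip": -1, "dx": -28.6, "dy": -17.8, "dz": -7.7, "rz": 70}, {"rx": 0, "ry": 0, "grip": -1, "dx": -28.6, "dy": -17.8, "dz": -7.7, "rz": 70}, {"rx": 0, "ry": 0, "grip": -1, "dx": -28.6, "dy": -17.8, "dz": -7.7, "rz": 70}, {"rx": 0, "ry": 0, "grip": -1, "dx": -36, "dy": -35, "dz": -7.7, "rz": 100}, {"rx": 0, "ry": 0, "grip": -1, "dx": -36, "dy": -35, "dz": -7.7, "rz": 100}, {"rx": 0, "ry": 0, "grip": -1, "dx": -36, "dy": -35, "dz": -7.7, "rz": 110}, {"rx": 0, "ry": 0, "grip": -1, "dx": -43.4, "dy": -53.1, "dz": -7.7, "rz": 138.7}, {"rx": 0, "ry": 0, "grip": -1, "dx": -43.4, "dy": -53.1, "dz": -7.7, "rz": 138.7}, {"rx": 0, "ry": 0, "grip": -1, "dx": -43.4, "dy": -53.1, "dz": -7.7, "rz": 138.7}, {"rx": 0, "ry": 0, "grip": -1, "dx": -43.4, "dy": -53.1, "dz": -7.7, "rz": 138.7}, {"rx": 0, "ry": 0, "grip": -1, "dx": -43.4, "dy": -53.1, "dz": -7.7, "rz": 138.7}, {"rx": 0, "ry": 0, "grip": -1, "dx": -43.4, "dy": -53.1, "dz": -7.7, "rz": 138.7}, {"rx": 0, "ry": 0, "grip": -1, "dx": -43.4, "dy": -53.1, "dz": -7.7, "rz": 138.7}]'

```text
clock: 2.17
position: [0.4499, 0.0008, 0.2995]
tool_rot: [[0.897, 0.443, -0.0], [0.443, -0.897, -0.0], [-0.0, 0.0, -1.0]]
contact_force: [-0.5, -0.5, 0.4]
opening: 0.087
grip_force: 0.0
```

```bash
python3 - <<'E'
from h import *
s=env.read_state();print(s['position'],np.round(s['tool_rot'],3).tolist(),np.round(s['joint_pos'],2))
f=grab('wrist','w2');print(f['position'])
for c,z in (('yellow',.118),('red',.076),('blue',.046),('grey',.016)):
    for a,p,m in comps(f['img'],c,300):
        if p[1]<290: print(c,a,p.round(1),*rect(f,m,z))
E
```

```text
[0.4499233  0.00075955 0.2995297 ] [[0.897, 0.443, -0.0], [0.443, -0.897, -0.0], [-0.0, 0.0, -1.0]] [-0.78 -0.18  0.6   1.82  0.1   1.47 -1.31]
[0.522781   0.03667749 0.46136482]
yellow 1518 [288.5 166.5] [471.7   6.1] [42.2 41.8] -18.0 [472.3   6.2]
yellow 495 [  7.5 228.9] [291.  234.2] [52.7 21. ] 12.9 [286.4 236.3]
red 3309 [379.4  21.1] [629.4 -15.2] [78.2 43.7] -63.9 [632.7 -13.5]
red 784 [284.1 146.4] [478.1  12.1] [58.1 45.2] -53.1 [483.5  16.4]
blue 8331 [511.8 145. ] [ 599.2 -225.9] [132.3  91.8] -20.6 [ 597.5 -221.2]
blue 1831 [287.8 121. ] [497.9  18.6] [64.  60.2] -64.9 [508.   23.6]
blue 782 [287.2 188.5] [445.2  -6.8] [63.6 41.5] -63.7 [437.1 -10.8]
grey 996 [291.4  95.2] [529.6  29. ] [66.4 34.1] -70.1 [535.6  32.2]
grey 571 [277.6 198.5] [430.4  -7.5] [66.4 54.8] -69.8 [413.5  -9. ]
grey 1149 [462.3 268.2] [ 441.2 -288.3] [75.1 60.1] -38.8 [ 436.9 -282.5]
```

View pics/w2.png

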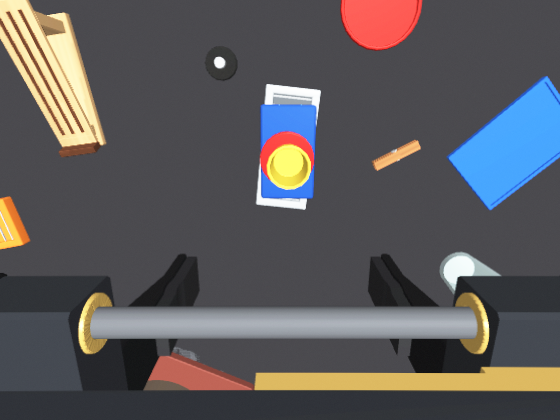

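The wrist view shows the whole stack. The cup is at (288,166), red tin (287,150), blue tin (288,150), filter (290,147), rack ledge (80,150), red tray (380,20), blue tray (515,145) and tumbler (460,268). Cup first.

```bash
python3 -c "
from h import *
plan(((.4724,.0068,.15),tool(-64)),((.4724,.0068,.091),tool(-64)))"
```

```text
t 2.23 p [0.4499 0.0008 0.2995] open 0.0866 grip 0.0
dx 2.28 dy 0.45 dz 14.95  rx 0.0 ry 0.0 rz 0.3
dx 2.28 dy 0.45 dz 20.85  rx 0.0 ry 0.0 rz 0.3
```

Emit:
send_rows --rows '[{"rx": 0, "ry": 0, "rz": 0, "grip": -1, "dx": 2.28, "dy": 0.45, "dz": 5}, {"rx": 0, "ry": 0, "rz": 0, "grip": -1, "dx": 2.28, "dy": 0.45, "dz": 10}, {"rx": 0, "ry": 0, "rz": 0, "grip": -1, "dx": 2.28, "dy": 0.45, "dz": 14}, {"rx": 0, "ry": 0, "rz": 0, "grip": -1, "dx": 2.28, "dy": 0.45, "dz": 17}, {"rx": 0, "ry": 0, "rz": 0, "grip": -1, "dx": 2.28, "dy": 0.45, "dz": 19}, {"rx": 0, "ry": 0, "rz": 0, "grip": -1, "dx": 2.28, "dy": 0.45, "dz": 20.8}, {"rx": 0, "ry": 0, "rz": 0, "grip": -1, "dx": 2.28, "dy": 0.45, "dz": 20.8}, {"rx": 0, "ry": 0, "rz": 0, "grip": -0.2, "dx": 2.28, "dy": 0.45, "dz": 20.8}, {"rx": 0, "ry": 0, "rz": 0, "grip": 0, "dx": 2.28, "dy": 0.45, "dz": 20.8}, {"rx": 0, "ry": 0, "rz": 0, "grip": 1, "dx": 2.28, "dy": 0.45, "dz": 20.8}, {"rx": 0, "ry": 0, "rz": 0, "grip": 1, "dx": 2.28, "dy": 0.45, "dz": 20.8}, {"rx": 0, "ry": 0, "rz": 0, "grip": 1, "dx": 2.28, "dy": 0.45, "dz": 20.8}, {"rx": 0, "ry": 0, "rz": 0, "grip": 1, "dx": 2.28, "dy": 0.45, "dz": 20.8}, {"rx": 0, "ry": 0, "rz": 0, "grip": 1, "dx": 2.28, "dy": 0.45, "dz": 19}, {"rx": 0, "ry": 0, "rz": 0, "grip": 1, "dx": 2.28, "dy": 0.45, "dz": 17}, {"rx": 0, "ry": 0, "rz": 0, "grip": 1, "dx": 2.28, "dy": 0.45, "dz": 14}, {"rx": 0, "ry": 0, "rz": 0, "grip": 1, "dx": 2.28, "dy": 0.45, "dz": 12}]'

```text
clock: 4.35
position: [0.4727, 0.0063, 0.1808]
tool_rot: [[0.899, 0.438, 0.001], [0.438, -0.899, 0.0], [0.001, 0.0, -1.0]]
contact_force: [-0.1, 0.4, -0.2]
opening: 0.0421
grip_force: 29.9
```

```bash
python3 -c "
from h import *
f=grab('wrist','w3')
for a,p,m in comps(f['img'],'red',300)+comps(f['img'],'yellow',300): print(a,p.round(1),*rect(f,m,.076))
plan(((.6297,.2267,.14),tool(-64)),((.6297,.2267,.018),tool(-64)))"
```

```text
5069 [405.7  24.5] [625.  -11.7] [73.  35.3] -64.2 [627.7 -10.3]
3824 [281.2 204. ] [477.2  10.6] [58.5 54.3] -62.7 [477.4  10.3]
5819 [283.3 274.1] [427.4 -15.7] [84.3 69.6] -64.0 [423.2 -17.9]
587 [181.4 323. ] [341.6  40.5] [62.2 15.3] 17.5 [341.6  41.5]
573 [385.  323.1] [ 418.9 -118.1] [62.  14.6] 34.3 [ 419.7 -118.8]
7210 [353.2 380. ] [ 350.8 -112.7] [355.8  26. ] -63.7 [ 354.5 -123.2]
t 4.4 p [0.4738 0.0063 0.1829] open 0.0421 grip 29.9
dx 23.65 dy -12.98 dz 4.37  rx 0.0 ry -0.2 rz -0.0
dx 23.61 dy -12.99 dz 16.57  rx 0.0 ry -0.2 rz -0.0
```

Emit:
send_rows --rows '[{"rx": 0, "ry": 0, "rz": 0, "grip": 1, "dx": 3, "dy": -1.6, "dz": 0}, {"rx": 0, "ry": 0, "rz": 0, "grip": 1, "dx": 7, "dy": -3.8, "dz": 0}, {"rx": 0, "ry": 0, "rz": 0, "grip": 1, "dx": 11, "dy": -6, "dz": 0}, {"rx": 0, "ry": 0, "rz": 0, "grip": 1, "dx": 15, "dy": -8.1, "dz": 2}, {"rx": 0, "ry": 0, "rz": 0, "grip": 1, "dx": 19, "dy": -10.3, "dz": 5}, {"rx": 0, "ry": 0, "rz": 0, "grip": 1, "dx": 22, "dy": -12, "dz": 8}, {"rx": 0, "ry": 0, "rz": 0, "grip": 1, "dx": 23.7, "dy": -12.9, "dz": 10}, {"rx": 0, "ry": 0, "rz": 0, "grip": 1, "dx": 23.7, "dy": -12.9, "dz": 12}, {"rx": 0, "ry": 0, "rz": 0, "grip": 1, "dx": 23.7, "dy": -12.9, "dz": 13}, {"rx": 0, "ry": 0, "rz": 0, "grip": 1, "dx": 23.7, "dy": -12.9, "dz": 13}, {"rx": 0, "ry": 0, "rz": 0, "grip": 1, "dx": 23.7, "dy": -12.9, "dz": 13}]'

```text
clock: 5.78
position: [0.6293, 0.2257, 0.0507]
tool_rot: [[0.899, 0.438, 0.001], [0.438, -0.899, 0.001], [0.002, -0.0, -1.0]]
contact_force: [-0.4, -1.3, -0.6]
opening: 0.0421
grip_force: 29.9
```

```bash
python3 -c "
from h import *
plan(((.6297,.2267,.018),tool(-64)))"
```

```text
t 5.78 p [0.6293 0.2257 0.0507] open 0.0421 grip 29.9
dx 0.07 dy -0.07 dz 3.27  rx -0.0 ry -0.1 rz -0.0
```

Emit:
send_rows --rows '[{"rx": 0, "ry": 0, "rz": 0, "grip": 1, "dx": 0, "dy": 0, "dz": 1.5}, {"rx": 0, "ry": 0, "rz": 0, "grip": 1, "dx": 0, "dy": 0, "dz": 2.6}, {"rx": 0, "ry": 0, "rz": 0, "grip": 1, "dx": 0, "dy": 0, "dz": 3.1}, {"rx": 0, "ry": 0, "rz": 0, "grip": 1, "dx": 0, "dy": 0, "dz": 3.3}, {"rx": 0, "ry": 0, "rz": 0, "grip": 1, "dx": 0, "dy": 0, "dz": 3.3}, {"rx": 0, "ry": 0, "rz": 0, "grip": 1, "dx": 0, "dy": 0, "dz": 3.3}]'

```text
clock: 6.52
position: [0.6289, 0.2263, 0.0185]
tool_rot: [[0.899, 0.439, -0.0], [0.439, -0.899, 0.001], [0.0, -0.001, -1.0]]
contact_force: [-8.6, -2.2, 20.8]
opening: 0.0423
grip_force: 29.2
```

Emit:
send_rows --rows '[{"rx": 0, "ry": 0, "rz": 0, "grip": -0.2, "dx": 0, "dy": 0, "dz": -0.1}, {"rx": 0, "ry": 0, "rz": 0, "grip": -1, "dx": 0, "dy": 0, "dz": -0.1}, {"rx": 0, "ry": 0, "rz": 0, "grip": -1, "dx": 0, "dy": 0, "dz": -0.1}, {"rx": 0, "ry": 0, "rz": 0, "grip": -1, "dx": 0, "dy": 0, "dz": -0.1}, {"rx": 0, "ry": 0, "rz": 0, "grip": -1, "dx": 0, "dy": 0, "dz": -2}, {"rx": 0, "ry": 0, "rz": 0, "grip": -1, "dx": 0, "dy": 0, "dz": -6}, {"rx": 0, "ry": 0, "rz": 0, "grip": -1, "dx": 0, "dy": 0, "dz": -12}, {"rx": 0, "ry": 0, "rz": 0, "grip": -1, "dx": -5, "dy": 2, "dz": -17}, {"rx": 0, "ry": 0, "rz": 0, "grip": -1, "dx": -10, "dy": 4.4, "dz": -22}, {"rx": 0, "ry": 0, "rz": 0, "grip": -1, "dx": -15, "dy": 6.6, "dz": -24}, {"rx": 0, "ry": 0, "rz": 0, "grip": -1, "dx": -20, "dy": 8.9, "dz": -24}, {"rx": 0, "ry": 0, "rz": 0, "grip": -1, "dx": -25, "dy": 11, "dz": -24}, {"rx": 0, "ry": 0, "rz": 0, "grip": -1, "dx": -28, "dy": 12.5, "dz": -24}, {"rx": 0, "ry": 0, "rz": 0, "grip": -1, "dx": -28, "dy": 12.5, "dz": -24}, {"rx": 0, "ry": 0, "rz": 0, "grip": -1, "dx": -28, "dy": 12.5, "dz": -24}, {"rx": 0, "ry": 0, "rz": 0, "grip": -1, "dx": -28, "dy": 12.5, "dz": -24}]'

```text
clock: 8.52
position: [0.4325, -0.0082, 0.2568]
tool_rot: [[0.898, 0.439, 0.0], [0.439, -0.898, -0.001], [-0.0, 0.001, -1.0]]
contact_force: [-0.1, -0.4, -0.6]
opening: 0.0869
grip_force: 0.0
```

```bash
python3 - <<'E'
from h import *
s=env.read_state();print(s['position'],s['clock'])
f=grab('wrist','w4');t=grab('top','t4')
for nm,g in (('wrist',f),('top',t)):
  for c,z in (('yellow',.045),('red',.076),('blue',.046),('grey',.016)):
    for a,p,m in comps(g['img'],c,100):
        q=onz(g,*p,z)
        if .35<q[0]<.75 and -.12<q[1]<.3: print(nm,c,a,p.round(1),*rect(g,m,z))
E
```

```text
[ 0.43253416 -0.00824891  0.25675171] 8.525
wrist red 1295 [388.6   9.3] [612.9 -21. ] [63.9 17.5] -64.1 [614.4 -20.1]
wrist red 2960 [286.4 144.6] [472.4   7.8] [57.8 57.7] -8.2 [473.    8.1]
wrist blue 2277 [287.9 102.3] [499.6  19.5] [64.3 55.4] -65.0 [508.6  23.7]
wrist blue 1187 [288.1 179.5] [445.5  -6.9] [62.8 42.1] -65.0 [437.9 -11.5]
wrist grey 151 [209.9  37.1] [531.  123.9] [13.  12.4] 22.1 [530.8 124. ]
wrist grey 1186 [291.8  74.4] [528.3  28.5] [66.1 36.2] -69.8 [536.   32.1]
wrist grey 730 [276.8 191.7] [429.8  -7.7] [66.2 53.7] -69.7 [413.6  -9.3]
top yellow 938 [206.5 145.4] [621.4 220.1] [92.4 88.8] -0.6 [620.3 220. ]
top red 894 [293.3 128.9] [650.4 -12. ] [85.6 85. ] 88.6 [650.5 -11.4]
```

View pics/w4.png

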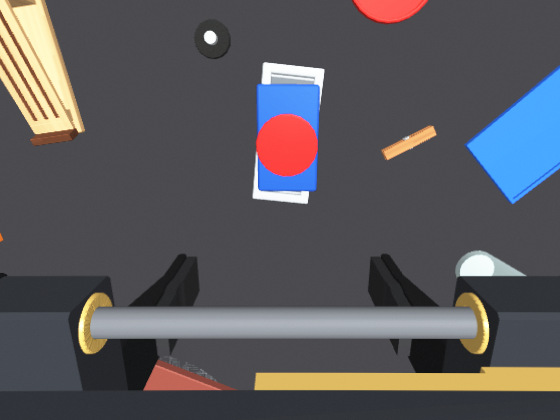

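The cup is off the stack. The red tin is at (287,145) on the blue tin (288,137), with the filter under it. Now for the red tin.

Emit:
send_rows --rows '[{"rx": 0, "ry": 0, "rz": 0, "grip": -1, "dx": 4.3, "dy": 0.3, "dz": 5}, {"rx": 0, "ry": 0, "rz": 0, "grip": -1, "dx": 4.3, "dy": 0.3, "dz": 10}, {"rx": 0, "ry": 0, "rz": 0, "grip": -1, "dx": 4.3, "dy": 0.3, "dz": 14}, {"rx": 0, "ry": 0, "rz": 0, "grip": -1, "dx": 4.3, "dy": 0.3, "dz": 17}, {"rx": 0, "ry": 0, "rz": 0, "grip": -1, "dx": 4.3, "dy": 0.3, "dz": 19}, {"rx": 0, "ry": 0, "rz": 0, "grip": -1, "dx": 4.3, "dy": 0.3, "dz": 20}, {"rx": 0, "ry": 0, "rz": 0, "grip": -1, "dx": 4.3, "dy": 0.3, "dz": 20}, {"rx": 0, "ry": 0, "rz": 0, "grip": -0.5, "dx": 4.3, "dy": 0.3, "dz": 20}, {"rx": 0, "ry": 0, "rz": 0, "grip": 1, "dx": 4.3, "dy": 0.3, "dz": 20}, {"rx": 0, "ry": 0, "rz": 0, "grip": 1, "dx": 4.3, "dy": 0.3, "dz": 20}, {"rx": 0, "ry": 0, "rz": 0, "grip": 1, "dx": 4.3, "dy": 0.3, "dz": 20}, {"rx": 0, "ry": 0, "rz": 0, "grip": 1, "dx": 4.3, "dy": 0.3, "dz": 20}, {"rx": 0, "ry": 0, "rz": 0, "grip": 1, "dx": 4.3, "dy": 0.3, "dz": 19}, {"rx": 0, "ry": 0, "rz": 0, "grip": 1, "dx": 4.3, "dy": 0.3, "dz": 17}, {"rx": 0, "ry": 0, "rz": 0, "grip": 1, "dx": 4.3, "dy": 0.3, "dz": 14}, {"rx": 0, "ry": 0, "rz": 0, "grip": 1, "dx": 4.3, "dy": 0.3, "dz": 12}, {"rx": 0, "ry": 0, "rz": 0, "grip": 1, "dx": 4.3, "dy": 0.3, "dz": 12}, {"rx": 0, "ry": 0, "rz": 0, "grip": 1, "dx": 4.3, "dy": 0.3, "dz": 12}]'

```text
clock: 10.88
position: [0.4715, 0.0072, 0.1359]
tool_rot: [[0.899, 0.439, -0.001], [0.439, -0.899, -0.0], [-0.001, -0.0, -1.0]]
contact_force: [-0.1, -0.6, -1.5]
opening: 0.0591
grip_force: 30.0
```

```bash
python3 -c "
from h import *
f=grab('wrist','w5')
for a,p,m in comps(f['img'],'red',300): print(a,p.round(1),*rect(f,m,.007),*rect(f,m,.12))
for a,p,m in comps(f['img'],'blue',300): print(a,p.round(1),*rect(f,m,.046))
plan(((.668,-.014,.04),tool(-64)),((.668,-.014,.0135),tool(-64)))"
```

```text
4585 [426.7  20.5] [639.7 -27.8] [88.1 32.9] -64.2 [642.5 -26.4] [ 6.028e+02 -4.000e-01] [53.9 20.1] -64.2 [6.045e+02 5.000e-01]
9881 [283.1 265.8] [422.2 -16.6] [119.1  91.6] -64.0 [417.9 -18.8] [469.8   6.5] [72.8 56. ] -64.0 [467.2   5.2]
7022 [285.1 176.6] [494.   16.9] [69.2 63.5] 25.6 [499.4  19.4]
1604 [546.2 214.5] [ 551.8 -168.1] [63.1 27.1] 39.1 [ 559.  -167.9]
t 10.93 p [0.4714 0.0071 0.1357] open 0.059 grip 30.0
dx 16.76 dy 10.52 dz 9.55  rx -0.0 ry 0.1 rz 0.0
dx 16.76 dy 10.52 dz 12.20  rx -0.0 ry 0.1 rz 0.0
```

Emit:
send_rows --rows '[{"rx": 0, "ry": 0, "rz": 0, "grip": 1, "dx": 3, "dy": 1.9, "dz": 0}, {"rx": 0, "ry": 0, "rz": 0, "grip": 1, "dx": 6.5, "dy": 4.1, "dz": 0}, {"rx": 0, "ry": 0, "rz": 0, "grip": 1, "dx": 10, "dy": 6.3, "dz": 2}, {"rx": 0, "ry": 0, "rz": 0, "grip": 1, "dx": 13.5, "dy": 8.5, "dz": 4}, {"rx": 0, "ry": 0, "rz": 0, "grip": 1, "dx": 16, "dy": 10, "dz": 6}, {"rx": 0, "ry": 0, "rz": 0, "grip": 1, "dx": 16.7, "dy": 10.5, "dz": 8}, {"rx": 0, "ry": 0, "rz": 0, "grip": 1, "dx": 16.7, "dy": 10.5, "dz": 9.5}, {"rx": 0, "ry": 0, "rz": 0, "grip": 1, "dx": 16.7, "dy": 10.5, "dz": 11}, {"rx": 0, "ry": 0, "rz": 0, "grip": 1, "dx": 16.7, "dy": 10.5, "dz": 11.8}, {"rx": 0, "ry": 0, "rz": 0, "grip": 1, "dx": 16.7, "dy": 10.5, "dz": 12.2}, {"rx": 0, "ry": 0, "rz": 0, "grip": 1, "dx": 16.7, "dy": 10.5, "dz": 12.2}, {"rx": 0, "ry": 0, "rz": 0, "grip": 1, "dx": 16.7, "dy": 10.5, "dz": 12.2}]'

```text
clock: 12.42
position: [0.6685, -0.0139, 0.0152]
tool_rot: [[0.899, 0.439, 0.001], [0.439, -0.899, 0.0], [0.001, 0.0, -1.0]]
contact_force: [0.0, 0.1, -0.8]
opening: 0.0597
grip_force: 30.0
```

Emit:
send_rows --rows '[{"rx": 0, "ry": 0, "rz": 0, "grip": 1, "dx": 0, "dy": 0, "dz": 0.1}, {"rx": 0, "ry": 0, "rz": 0, "grip": 1, "dx": 0, "dy": 0, "dz": 0.2}, {"rx": 0, "ry": 0, "rz": 0, "grip": 1, "dx": 0, "dy": 0, "dz": 0.2}]'

```text
clock: 12.8
position: [0.6685, -0.014, 0.014]
tool_rot: [[0.899, 0.438, 0.001], [0.438, -0.899, 0.001], [0.001, -0.0, -1.0]]
contact_force: [-5.0, 0.7, 10.4]
opening: 0.0593
grip_force: 30.0
```

Contact at about 10 N. I'll release it and go back to the view pose.

Emit:
send_rows --rows '[{"rx": 0, "ry": 0, "rz": 0, "grip": -0.5, "dx": 0, "dy": 0, "dz": 0}, {"rx": 0, "ry": 0, "rz": 0, "grip": -1, "dx": 0, "dy": 0, "dz": 0}, {"rx": 0, "ry": 0, "rz": 0, "grip": -1, "dx": 0, "dy": 0, "dz": 0}, {"rx": 0, "ry": 0, "rz": 0, "grip": -1, "dx": 0, "dy": 0, "dz": -2}, {"rx": 0, "ry": 0, "rz": 0, "grip": -1, "dx": 0, "dy": 0, "dz": -6}, {"rx": 0, "ry": 0, "rz": 0, "grip": -1, "dx": 0, "dy": 0, "dz": -11}, {"rx": 0, "ry": 0, "rz": 0, "grip": -1, "dx": -5, "dy": -2.6, "dz": -16}, {"rx": 0, "ry": 0, "rz": 0, "grip": -1, "dx": -10, "dy": -5.2, "dz": -20}, {"rx": 0, "ry": 0, "rz": 0, "grip": -1, "dx": -15, "dy": -7.8, "dz": -24}, {"rx": 0, "ry": 0, "rz": 0, "grip": -1, "dx": -19, "dy": -9.8, "dz": -24}, {"rx": 0, "ry": 0, "rz": 0, "grip": -1, "dx": -21, "dy": -11, "dz": -24}, {"rx": 0, "ry": 0, "rz": 0, "grip": -1, "dx": -21, "dy": -11, "dz": -24}, {"rx": 0, "ry": 0, "rz": 0, "grip": -1, "dx": -21, "dy": -11, "dz": -24}, {"rx": 0, "ry": 0, "rz": 0, "grip": -1, "dx": -21, "dy": -11, "dz": -24}]'

```text
clock: 14.55
position: [0.4319, -0.0076, 0.2526]
tool_rot: [[0.899, 0.438, -0.0], [0.438, -0.899, -0.001], [-0.001, 0.001, -1.0]]
contact_force: [-0.1, -0.4, -0.5]
opening: 0.0869
grip_force: 0.0
```

```bash
python3 - <<'E'
from h import *
f=grab('wrist','w6');t=grab('top','t6')
for nm,g in (('wrist',f),('top',t)):
  for c,z in (('red',.033),('blue',.046),('blue',.007),('grey',.016)):
    for a,p,m in comps(g['img'],c,100):
        q=onz(g,*p,z)
        if .35<q[0]<.75 and -.35<q[1]<.08: print(nm,c,a,p.round(1),z,*rect(g,m,z))
c=(.4745,.0085)
plan(((*c,.07),tool(-64.4)),((*c,.028),tool(-64.4)))
E
```

```text
wrist red 1183 [390.1   8.6] 0.033 [625.2 -27.3] [70.1 18.6] -64.2 [627.  -26.3]
wrist blue 7169 [523.5 141.3] 0.046 [ 585.2 -219.5] [107.3  90.4] -20.4 [ 578.2 -210.1]
wrist blue 6721 [288.2 136. ] 0.046 [475.5   7.9] [108.6  64. ] 25.9 [477.9   9.1]
wrist blue 7169 [523.5 141.3] 0.007 [ 593.7 -245.7] [118.7 100. ] -20.4 [ 586.  -235.3]
wrist blue 6721 [288.2 136. ] 0.007 [472.3   5.8] [120.1  70.7] 25.9 [475.   7.]
wrist grey 1219 [292.5  73.7] 0.016 [528.1  28.4] [66.2 36.6] -69.9 [535.9  32. ]
wrist grey 740 [277.6 192. ] 0.016 [433.1  -6.6] [66.3 60.6] -69.8 [413.9  -9.3]
wrist grey 1141 [486.1 265.7] 0.016 [ 449.4 -288.6] [87.1 32.5] -64.0 [ 442.1 -281.9]
top red 895 [293.3 128.9] 0.033 [661.3 -13.3] [88.9 88.3] 88.6 [661.5 -12.7]
top blue 1878 [379.2 148.9] 0.046 [ 600.  -240.5] [142.4  97.6] -20.7 [ 599.5 -240.1]
top blue 1878 [379.2 148.9] 0.007 [ 608.  -249.4] [147.2 100.9] -20.7 [ 607.4 -249. ]
top grey 639 [401.3 210. ] 0.016 [ 437.8 -299.6] [83.5 68.1] 88.4 [ 436.4 -300.4]
t 14.65 p [ 0.4317 -0.0075  0.2523] open 0.0873 grip 0.0
dx 4.58 dy 0.41 dz 18.23  rx 0.1 ry 0.1 rz 0.4
dx 4.59 dy 0.41 dz 22.43  rx 0.1 ry 0.1 rz 0.4
```

Emit:
send_rows --rows '[{"rx": 0, "ry": 0, "rz": 0, "grip": -1, "dx": 4.6, "dy": 0.5, "dz": 6}, {"rx": 0, "ry": 0, "rz": 0, "grip": -1, "dx": 4.6, "dy": 0.5, "dz": 12}, {"rx": 0, "ry": 0, "rz": 0, "grip": -1, "dx": 4.6, "dy": 0.5, "dz": 17}, {"rx": 0, "ry": 0, "rz": 0, "grip": -1, "dx": 4.6, "dy": 0.5, "dz": 20}, {"rx": 0, "ry": 0, "rz": 0, "grip": -1, "dx": 4.6, "dy": 0.5, "dz": 22}, {"rx": 0, "ry": 0, "rz": 0, "grip": -1, "dx": 4.6, "dy": 0.5, "dz": 22.6}, {"rx": 0, "ry": 0, "rz": 0, "grip": -1, "dx": 4.6, "dy": 0.5, "dz": 22.6}, {"rx": 0, "ry": 0, "rz": 0, "grip": -0.5, "dx": 4.6, "dy": 0.5, "dz": 22.6}, {"rx": 0, "ry": 0, "rz": 0, "grip": 1, "dx": 4.6, "dy": 0.5, "dz": 22.6}, {"rx": 0, "ry": 0, "rz": 0, "grip": 1, "dx": 4.6, "dy": 0.5, "dz": 22.6}, {"rx": 0, "ry": 0, "rz": 0, "grip": 1, "dx": 4.6, "dy": 0.5, "dz": 22.6}, {"rx": 0, "ry": 0, "rz": 0, "grip": 1, "dx": 4.6, "dy": 0.5, "dz": 22.6}, {"rx": 0, "ry": 0, "rz": 0, "grip": 1, "dx": 4.6, "dy": 0.5, "dz": 21.6}, {"rx": 0, "ry": 0, "rz": 0, "grip": 1, "dx": 4.6, "dy": 0.5, "dz": 19.5}, {"rx": 0, "ry": 0, "rz": 0, "grip": 1, "dx": 4.6, "dy": 0.5, "dz": 16}, {"rx": 0, "ry": 0, "rz": 0, "grip": 1, "dx": 4.6, "dy": 0.5, "dz": 14}, {"rx": 0, "ry": 0, "rz": 0, "grip": 1, "dx": 4.6, "dy": 0.5, "dz": 14}, {"rx": 0, "ry": 0, "rz": 0, "grip": 1, "dx": 4.6, "dy": 0.5, "dz": 14}]'

```text
clock: 16.9
position: [0.4741, 0.0086, 0.1118]
tool_rot: [[0.899, 0.439, -0.001], [0.439, -0.899, 0.0], [-0.001, -0.0, -1.0]]
contact_force: [0.1, -0.0, -2.7]
opening: 0.0633
grip_force: 30.0
```

```bash
python3 - <<'E'
from h import *
f=grab('wrist','w7')
for a,p,m in comps(f['img'],'grey',300)+comps(f['img'],'blue',300): print(a,p.round(1),*rect(f,m,.016))
c=(.607,-.249)
plan(((*c,.05),tool(-110.7)),((*c,.0135),tool(-110.7)))
E
```

```text
331 [167.7  71.7] [531.1 123.2] [14.1 12.2] -70.2 [531.  123.8]
4787 [290.4 137.5] [526.7  27.8] [65.7 40.2] -69.8 [528.2  29.5]
7900 [282.9 323.3] [386.9 -33.7] [248.2  26.7] -64.0 [387.1 -33.4]
20334 [283.4 234.7] [455.5  -0.5] [118.9 113. ] 25.7 [458.2   0.9]
456 [552.5 223.5] [ 554.4 -180. ] [34.4 14.7] 39.1 [ 558.3 -180.1]
4528 [282.8 354.9] [358.  -47.5] [113.3  35.6] -63.9 [358.2 -47.4]
t 16.95 p [0.4739 0.0085 0.1116] open 0.064 grip 30.0
dx 0.68 dy 28.98 dz 6.16  rx 0.0 ry 0.1 rz 46.7
dx 0.68 dy 28.98 dz 9.81  rx 0.0 ry 0.1 rz 46.7
```

View pics/w7.png

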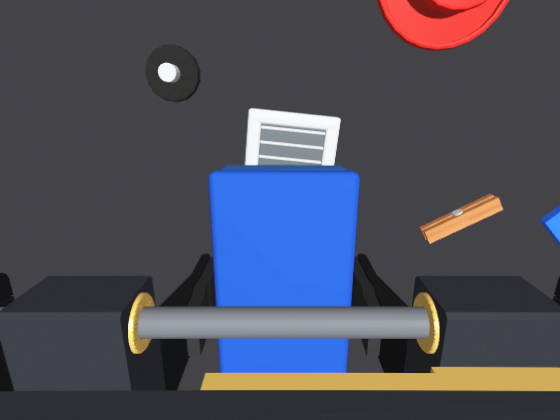

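The blue tin is held level, centred in the fingers at (283,235), with the filter free below it at (290,140).

Emit:
send_rows --rows '[{"rx": 0, "ry": 0, "rz": 3, "grip": 1, "dx": 0, "dy": 3, "dz": -1}, {"rx": 0, "ry": 0, "rz": 9, "grip": 1, "dx": 0.1, "dy": 6.5, "dz": -1}, {"rx": 0, "ry": 0, "rz": 15, "grip": 1, "dx": 0.2, "dy": 10, "dz": -1}, {"rx": 0, "ry": 0, "rz": 21, "grip": 1, "dx": 0.3, "dy": 13.5, "dz": -1}, {"rx": 0, "ry": 0, "rz": 27, "grip": 1, "dx": 0.4, "dy": 17, "dz": -1}, {"rx": 0, "ry": 0, "rz": 33, "grip": 1, "dx": 0.5, "dy": 20.5, "dz": 0}, {"rx": 0, "ry": 0, "rz": 39, "grip": 1, "dx": 0.6, "dy": 24, "dz": 1}, {"rx": 0, "ry": 0, "rz": 44, "grip": 1, "dx": 0.7, "dy": 27, "dz": 3}, {"rx": 0, "ry": 0, "rz": 46.7, "grip": 1, "dx": 0.7, "dy": 29, "dz": 5}, {"rx": 0, "ry": 0, "rz": 46.7, "grip": 1, "dx": 0.7, "dy": 29, "dz": 7}, {"rx": 0, "ry": 0, "rz": 46.7, "grip": 1, "dx": 0.7, "dy": 29, "dz": 8}, {"rx": 0, "ry": 0, "rz": 46.7, "grip": 1, "dx": 0.7, "dy": 29, "dz": 8}, {"rx": 0, "ry": 0, "rz": 46.7, "grip": 1, "dx": 0.7, "dy": 29, "dz": 8}]'

```text
clock: 18.58
position: [0.6087, -0.2485, 0.0333]
tool_rot: [[0.936, -0.352, 0.001], [-0.352, -0.936, 0.0], [0.001, -0.0, -1.0]]
contact_force: [-0.0, 0.1, -2.7]
opening: 0.0641
grip_force: 30.0
```

```bash
python3 - <<'E'
from h import *
f=grab('side','s8')
for a,p,m in comps(f['img'],'blue',300): print(a,p.round(1),*rect(f,m,.007))
c=(.607,-.249)
plan(((*c,.0135),tool(-110.7)))
E
```

```text
1198 [281.9 155. ] [ 627.6 -276.3] [216.5 138.8] -21.1 [ 614.7 -267. ]
t 18.62 p [ 0.6088 -0.2487  0.0335] open 0.0637 grip 30.0
dx -0.16 dy 0.10 dz 2.00  rx -0.0 ry -0.1 rz 0.1
```

Emit:
send_rows --rows '[{"rx": 0, "ry": 0, "rz": 0, "grip": 1, "dx": -0.1, "dy": 0, "dz": 1}, {"rx": 0, "ry": 0, "rz": 0, "grip": 1, "dx": -0.1, "dy": 0, "dz": 1.7}, {"rx": 0, "ry": 0, "rz": 0, "grip": 1, "dx": -0.1, "dy": 0, "dz": 1.95}, {"rx": 0, "ry": 0, "rz": 0, "grip": 1, "dx": -0.1, "dy": 0, "dz": 2.05}, {"rx": 0, "ry": 0, "rz": 0, "grip": 1, "dx": -0.1, "dy": 0, "dz": 2.05}]'

```text
clock: 19.25
position: [0.6073, -0.2483, 0.0146]
tool_rot: [[0.936, -0.353, 0.0], [-0.353, -0.936, 0.002], [-0.0, -0.002, -1.0]]
contact_force: [-11.7, 8.9, 28.9]
opening: 0.0638
grip_force: 30.0
```

Emit:
send_rows --rows '[{"rx": 0, "ry": 0, "rz": 0, "grip": -0.5, "dx": 0, "dy": 0, "dz": -0.1}, {"rx": 0, "ry": 0, "rz": 0, "grip": -1, "dx": 0, "dy": 0, "dz": -0.1}, {"rx": 0, "ry": 0, "rz": 0, "grip": -1, "dx": 0, "dy": 0, "dz": -0.1}, {"rx": 0, "ry": 0, "rz": 0, "grip": -1, "dx": 0, "dy": 0, "dz": -2}, {"rx": 0, "ry": 0, "rz": 0, "grip": -1, "dx": 0, "dy": 0, "dz": -6}, {"rx": 0, "ry": 0, "rz": 0, "grip": -1, "dx": 0, "dy": 0, "dz": -12}, {"rx": 0, "ry": 0, "rz": -5, "grip": -1, "dx": -4, "dy": -2.6, "dz": -17}, {"rx": 0, "ry": 0, "rz": -12, "grip": -1, "dx": -9, "dy": -6, "dz": -22}, {"rx": 0, "ry": 0, "rz": -20, "grip": -1, "dx": -14, "dy": -9.2, "dz": -24}, {"rx": 0, "ry": 0, "rz": -28, "grip": -1, "dx": -19, "dy": -12.5, "dz": -24}, {"rx": 0, "ry": 0, "rz": -35, "grip": -1, "dx": -23, "dy": -15, "dz": -24}, {"rx": 0, "ry": 0, "rz": -40.7, "grip": -1, "dx": -25, "dy": -16.3, "dz": -24}, {"rx": 0, "ry": 0, "rz": -40.7, "grip": -1, "dx": -25, "dy": -16.3, "dz": -24}, {"rx": 0, "ry": 0, "rz": -40.7, "grip": -1, "dx": -25, "dy": -16.3, "dz": -24}, {"rx": 0, "ry": 0, "rz": -40.7, "grip": -1, "dx": -25, "dy": -16.3, "dz": -24}]'

```text
clock: 21.12
position: [0.4315, -0.0094, 0.2522]
tool_rot: [[0.941, 0.339, -0.0], [0.339, -0.941, -0.0], [-0.0, 0.0, -1.0]]
contact_force: [0.1, -0.4, 0.2]
opening: 0.087
grip_force: 0.0
```

```bash
python3 - <<'E'
from h import *
s=env.read_state();print(s['position'],np.round(s['joint_pos'],2))
f=grab('wrist','w9');t=grab('top','t9')
for nm,g in (('wrist',f),('top',t)):
  for c,z in (('grey',.016),('red',.033),('blue',.033),('blue',.007),('yellow',.045),('wood',.05)):
    for a,p,m in comps(g['img'],c,100):
        q=onz(g,*p,z)
        if .35<q[0]<.75 and -.3<q[1]<.3: print(nm,c,a,p.round(1),z,*rect(g,m,z))
im=t['img'][100:300,140:460];cv2.imwrite('pics/c9.png',cv2.resize(im,None,fx=2.5,fy=2.5,interpolation=cv2.INTER_CUBIC)[:,:,::-1])
E
```

```text
[ 0.43151483 -0.00939848  0.25220614] [-1.16 -0.33  0.89  1.95  0.26  1.42 -1.56]
wrist grey 154 [193.9  44.7] 0.016 [530.9 124. ] [13.7 11.8] 84.6 [530.9 123.9]
wrist grey 8347 [281.  130.7] 0.016 [475.    8.8] [149.3  66.3] 20.2 [479.   10.3]
wrist red 369 [366.6   3.6] 0.033 [619.3 -26.2] [49.3  7.5] -70.3 [620.  -25.8]
wrist blue 7873 [523.8 111.9] 0.033 [ 592.3 -230.5] [119.1  93.4] -20.5 [ 583.3 -218.8]
wrist blue 7873 [523.8 111.9] 0.007 [ 598.1 -247.5] [127.3  99.8] -20.5 [ 588.4 -235. ]
wrist wood 4638 [ 32.2 105. ] 0.05 [428.4 257.8] [140.8  65. ] 34.2 [421.4 248.7]
wrist wood 768 [406.5 127.5] 0.05 [ 528.1 -105.8] [56.4 13.7] -35.8 [ 528.1 -105.9]
wrist wood 829 [473.2 322.3] 0.05 [ 348.1 -279.7] [89.2 34. ] 35.0 [ 350.  -279.7]
top red 894 [293.3 128.9] 0.033 [661.3 -13.2] [88.9 88.3] 88.6 [661.5 -12.6]
top blue 1876 [379.2 148.9] 0.033 [ 602.6 -243.7] [143.9  98.4] -20.3 [ 602.1 -243.2]
top blue 1876 [379.2 148.9] 0.007 [ 608.  -249.7] [147.1 100.6] -20.3 [ 607.4 -249.1]
top yellow 938 [206.5 145.4] 0.045 [621.4 220.1] [92.4 88.8] -0.6 [620.3 220.1]
top wood 1305 [184.2 217.3] 0.05 [430.6 278.3] [168.7  58.8] 37.7 [430.  280.2]
```

View pics/c9.png

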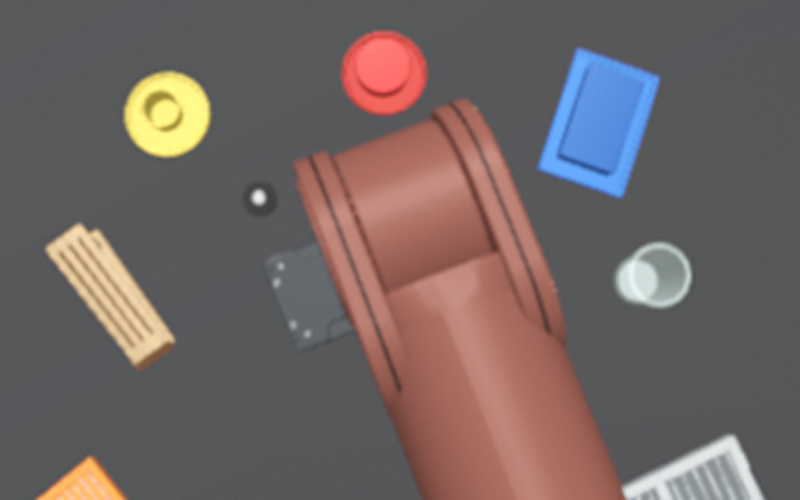

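The top crop shows all three placed: cup in the yellow tray (165,112), red tin in the red tray (384,65), and blue tin in the blue tray (601,118). The tumbler at (655,275) hasn't moved. Next is a close look at the rack.

Emit:
send_rows --rows '[{"rx": 0, "ry": 0, "rz": -4, "grip": -1, "dx": 1.6, "dy": -6, "dz": -3}, {"rx": 0, "ry": 0, "rz": -8, "grip": -1, "dx": 3.1, "dy": -12, "dz": -3}, {"rx": 0, "ry": 0, "rz": -12, "grip": -1, "dx": 4.6, "dy": -18, "dz": -3}, {"rx": 0, "ry": 0, "rz": -16, "grip": -1, "dx": 6.7, "dy": -24, "dz": -3}, {"rx": 0, "ry": 0, "rz": -16, "grip": -1, "dx": 6.7, "dy": -26.4, "dz": -3}, {"rx": 0, "ry": 0, "rz": -16, "grip": -1, "dx": 6.7, "dy": -26.4, "dz": -3}, {"rx": 0, "ry": 0, "rz": -16, "grip": -1, "dx": 6.7, "dy": -26.4, "dz": -3}, {"rx": 0, "ry": 0, "rz": -16, "grip": -1, "dx": 6.7, "dy": -26.4, "dz": -3}]'

```text
clock: 22.22
position: [0.4043, 0.2618, 0.2821]
tool_rot: [[0.81, 0.586, -0.0], [0.586, -0.81, 0.0], [0.0, -0.0, -1.0]]
contact_force: [0.1, 0.2, 0.2]
opening: 0.0871
grip_force: 0.0
```

```bash
python3 - <<'E'
from h import *
s=env.read_state();print(s['position'],s['clock'])
f=grab('wrist','w10');im=f['img'][0:270,150:430]
cv2.imwrite('pics/c10.png',cv2.resize(im,None,fx=2.2,fy=2.2,interpolation=cv2.INTER_CUBIC)[:,:,::-1])
np.save('w10.npy',f,allow_pickle=True)
E
```

```text
[0.40433665 0.26180559 0.28213368] 22.225
```

View pics/c10.png

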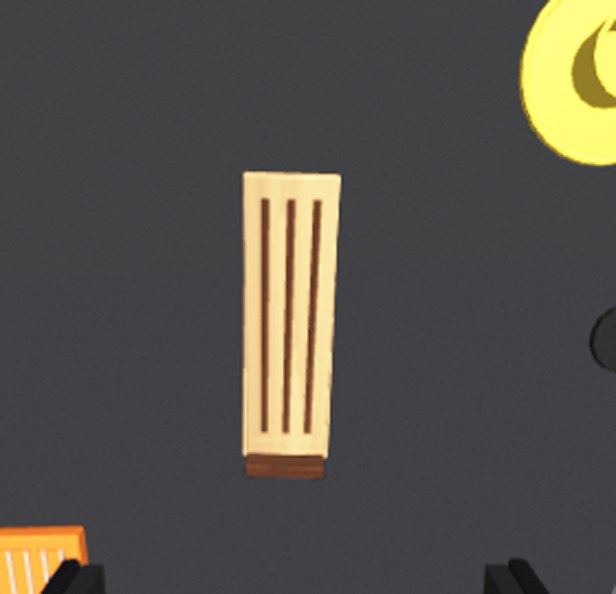

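The crop shows the rack face square to the camera: upper corners (243,172) and (341,175), face/ledge junction (243,455)–(327,457), and the ledge below that down to row 478.

```bash
python3 - <<'E'
from h import *
f=np.load('w10.npy',allow_pickle=True).item()
S=lambda u,v:(150+(u+.5)/2.2-.5,(v+.5)/2.2-.5)
zz=lambda x:.044+x*np.sin(np.radians(20))
T=[onz(f,*S(u,v),zz(.08)) for u,v in((243,172),(341,175))]
B=[onz(f,*S(u,v),zz(-.075)) for u,v in((243,455),(327,457))]
print(np.round(T+B,4), np.linalg.norm(T[0]-T[1]),np.linalg.norm(B[0]-B[1]))
t=(T[0]+T[1])/2;b=(B[0]+B[1])/2;d=t-b
print('len',np.linalg.norm(d),'ang',np.degrees(np.arctan2(d[1],d[0])))
print('L',(T[0]-B[0])[:2],'R',(T[1]-B[1])[:2])
print('origin',b+d/np.linalg.norm(d)*.075, t-d/np.linalg.norm(d)*.08)
E
```

```text
[[0.4763 0.3422 0.0714]
 [0.501  0.3058 0.0714]
 [0.3531 0.2609 0.0183]
 [0.3802 0.2213 0.0183]] 0.04400544538702992 0.04801792015163133
len 0.15675621410029483 ang 34.21849184640057
L [0.12318797 0.0813506 ] R [0.12078017 0.08456511]
origin [0.4250199  0.28077189 0.04371261] [0.42638654 0.28170131 0.04430655]
```

```bash
cat >> h.py <<'E'
A=np.radians(34.2);B=np.radians(20)
EX=np.array([np.cos(A)*np.cos(B),np.sin(A)*np.cos(B),np.sin(B)]);EN=np.array([-np.sin(B)*np.cos(A),-np.sin(B)*np.sin(A),np.cos(B)])
RT=np.column_stack([EX,np.cross(-EN,EX),-EN]);RP=np.array([.4257,.2812,.044])
def onrack(x,h): return RP+x*EX+h*EN
E
python3 - <<'E'
from h import *
print(np.linalg.det(RT))
plan((onrack(.0,.06),RT),(onrack(0,.03),RT))
E
```

```text
1.0000000000000002
t 22.27 p [0.4042 0.262  0.2822] open 0.0871 grip 0.0
dx 0.81 dy -0.35 dz 18.18  rx -0.3 ry 20.0 rz 1.7
dx 1.84 dy -0.32 dz 21.00  rx -0.3 ry 20.0 rz 1.7
```

Emit:
send_rows --rows '[{"rx": 0, "ry": 10, "rz": 0.8, "grip": -1, "dx": 0.5, "dy": -0.3, "dz": 5}, {"rx": -0.3, "ry": 20, "rz": 1.7, "grip": -1, "dx": 0.8, "dy": -0.35, "dz": 10}, {"rx": -0.3, "ry": 20, "rz": 1.7, "grip": -1, "dx": 0.8, "dy": -0.35, "dz": 15}, {"rx": -0.3, "ry": 20, "rz": 1.7, "grip": -1, "dx": 0.8, "dy": -0.35, "dz": 18}, {"rx": -0.3, "ry": 20, "rz": 1.7, "grip": -1, "dx": 1.8, "dy": -0.3, "dz": 21}, {"rx": -0.3, "ry": 20, "rz": 1.7, "grip": -1, "dx": 1.8, "dy": -0.3, "dz": 21}, {"rx": -0.3, "ry": 20, "rz": 1.7, "grip": -1, "dx": 1.8, "dy": -0.3, "dz": 21}, {"rx": -0.3, "ry": 20, "rz": 1.7, "grip": -1, "dx": 1.8, "dy": -0.3, "dz": 21}, {"rx": -0.3, "ry": 20, "rz": 1.7, "grip": -1, "dx": 1.8, "dy": -0.3, "dz": 21}]'

```text
clock: 23.4
position: [0.4166, 0.2765, 0.073]
tool_rot: [[0.776, 0.563, 0.283], [0.529, -0.826, 0.194], [0.343, -0.001, -0.939]]
contact_force: [-0.0, 0.1, -0.1]
opening: 0.087
grip_force: 0.0
```

```bash
python3 - <<'E'
from h import *
print(np.round(env.read_state()['joint_pos'],2))
plan((onrack(.0,.03),RT),(onrack(0,.10),RT),((.404,.262,.25),tool(-55.8)),((.4755,.009,.15),tool(-69.8)))
E
```

```text
[-1.41 -0.12  0.69  2.32  0.2   0.57 -1.83]
t 23.4 p [0.4166 0.2765 0.073 ] open 0.087 grip 0.0
dx -0.03 dy 0.12 dz 0.07  rx -0.1 ry -0.1 rz 0.1
dx -0.03 dy 0.11 dz -6.93  rx -0.1 ry -0.1 rz 0.1
dx 4.33 dy 0.47 dz -17.27  rx -0.1 ry -20.1 rz 0.1
dx -6.93 dy 25.41 dz -10.76  rx -2.5 ry -20.0 rz 13.9
```

Emit:
send_rows --rows '[{"rx": 0, "ry": 0, "rz": 0, "grip": -1, "dx": 0, "dy": 0, "dz": -5}, {"rx": 0, "ry": -8, "rz": 0, "grip": -1, "dx": 2, "dy": 0.4, "dz": -10}, {"rx": 0, "ry": -16, "rz": 0, "grip": -1, "dx": 3.5, "dy": 0.5, "dz": -14}, {"rx": 0, "ry": -20, "rz": 0, "grip": -1, "dx": 3, "dy": 3, "dz": -15}, {"rx": -0.6, "ry": -20, "rz": 3, "grip": -1, "dx": 1, "dy": 8, "dz": -15}, {"rx": -1.2, "ry": -20, "rz": 7, "grip": -1, "dx": -2, "dy": 14, "dz": -14}, {"rx": -1.8, "ry": -20, "rz": 10, "grip": -1, "dx": -4.5, "dy": 20, "dz": -12}, {"rx": -2.5, "ry": -20, "rz": 13.9, "grip": -1, "dx": -6.9, "dy": 25.4, "dz": -10.8}, {"rx": -2.5, "ry": -20, "rz": 13.9, "grip": -1, "dx": -6.9, "dy": 25.4, "dz": -10.8}, {"rx": -2.5, "ry": -20, "rz": 13.9, "grip": -1, "dx": -6.9, "dy": 25.4, "dz": -10.8}, {"rx": -2.5, "ry": -20, "rz": 13.9, "grip": -1, "dx": -6.9, "dy": 25.4, "dz": -10.8}]'

```text
clock: 24.78
position: [0.4755, 0.0105, 0.1503]
tool_rot: [[0.937, 0.348, -0.001], [0.348, -0.937, -0.001], [-0.001, 0.001, -1.0]]
contact_force: [0.5, 0.4, 0.1]
opening: 0.0868
grip_force: 0.0
```

```bash
python3 - <<'E'
from h import *
plan(((.4752,.0089,.004),tool(-69.8)))
E
```

```text
t 24.77 p [0.4755 0.0105 0.1503] open 0.0868 grip 0.0
dx -0.07 dy 0.14 dz 14.63  rx 0.0 ry 0.1 rz 0.2
```

Emit:
send_rows --rows '[{"rx": 0, "ry": 0, "rz": 0.2, "grip": -1, "dx": -0.05, "dy": 0.15, "dz": 5}, {"rx": 0, "ry": 0, "rz": 0.2, "grip": -1, "dx": -0.05, "dy": 0.15, "dz": 9}, {"rx": 0, "ry": 0, "rz": 0.2, "grip": -1, "dx": -0.05, "dy": 0.15, "dz": 12}, {"rx": 0, "ry": 0, "rz": 0.2, "grip": -1, "dx": -0.05, "dy": 0.15, "dz": 14}, {"rx": 0, "ry": 0, "rz": 0.2, "grip": -1, "dx": -0.05, "dy": 0.15, "dz": 14.6}, {"rx": 0, "ry": 0, "rz": 0.2, "grip": -1, "dx": -0.05, "dy": 0.15, "dz": 14.6}, {"rx": 0, "ry": 0, "rz": 0.2, "grip": -1, "dx": -0.05, "dy": 0.15, "dz": 14.6}, {"rx": 0, "ry": 0, "rz": 0.2, "grip": -0.6, "dx": -0.05, "dy": 0.15, "dz": 14.6}, {"rx": 0, "ry": 0, "rz": 0.2, "grip": 1, "dx": -0.05, "dy": 0.15, "dz": 14.6}, {"rx": 0, "ry": 0, "rz": 0.2, "grip": 1, "dx": -0.05, "dy": 0.15, "dz": 14.6}, {"rx": 0, "ry": 0, "rz": 0.2, "grip": 1, "dx": -0.05, "dy": 0.15, "dz": 14.6}, {"rx": 0, "ry": 0, "rz": 0.2, "grip": 1, "dx": -0.05, "dy": 0.15, "dz": 14.6}]'

```text
clock: 26.28
position: [0.4754, 0.0073, 0.0041]
tool_rot: [[0.939, 0.343, -0.001], [0.343, -0.939, -0.001], [-0.001, 0.001, -1.0]]
contact_force: [-1.0, 1.2, 6.2]
opening: 0.0658
grip_force: 30.0
```

Emit:
send_rows --rows '[{"rx": 0, "ry": 0, "rz": 0, "grip": 1, "dx": 0, "dy": 0, "dz": -1}, {"rx": 0, "ry": 0, "rz": 0, "grip": 1, "dx": 0, "dy": 0, "dz": -3}, {"rx": 0, "ry": 0, "rz": 0, "grip": 1, "dx": 0, "dy": 0, "dz": -6}, {"rx": 0, "ry": 0, "rz": 0, "grip": 1, "dx": 0, "dy": 0, "dz": -10}, {"rx": 0, "ry": 0, "rz": 0, "grip": 1, "dx": 0, "dy": 0, "dz": -14}, {"rx": 0, "ry": 0, "rz": 0, "grip": 1, "dx": 0, "dy": 0, "dz": -16}, {"rx": 0, "ry": 0, "rz": 0, "grip": 1, "dx": 0, "dy": 0, "dz": -16}, {"rx": 0, "ry": 0, "rz": 0, "grip": 1, "dx": 0, "dy": 0, "dz": -16}]'

```text
clock: 27.28
position: [0.4748, 0.0074, 0.1631]
tool_rot: [[0.939, 0.343, -0.002], [0.343, -0.939, -0.001], [-0.003, 0.0, -1.0]]
contact_force: [-0.2, 0.3, -2.6]
opening: 0.0658
grip_force: 30.0
```

```bash
python3 - <<'E'
from h import *
grab('wrist','w11')
plan((onrack(.008,.10)+[0,0,.02],tool(-55.8)),(onrack(.008,.10),RT),(onrack(.008,.03),RT))
E
```

```text
t 27.32 p [0.4747 0.0072 0.163 ] open 0.0656 grip 30.0
dx 2.20 dy -26.77 dz 0.18  rx 0.1 ry 0.2 rz -14.2
dx 2.20 dy -26.77 dz 2.18  rx 2.5 ry 20.1 rz -14.0
dx 4.55 dy -27.37 dz 8.75  rx 2.5 ry 20.1 rz -14.0
```

View pics/w11.png

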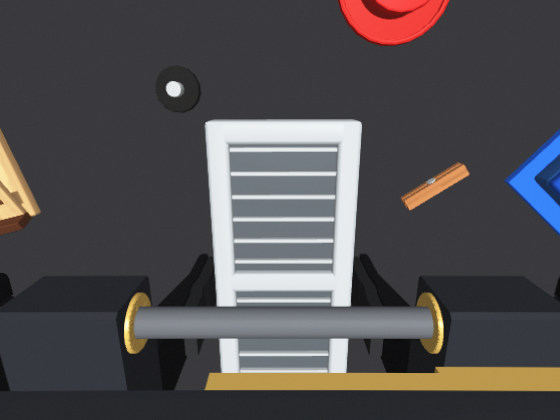

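The filter is held square and centred, with its far edge at row 122 between columns 207 and 360. Carrying it to the rack now.

Emit:
send_rows --rows '[{"rx": 0, "ry": 0, "rz": -1, "grip": 1, "dx": 0.2, "dy": -2.5, "dz": 0}, {"rx": 0, "ry": 0, "rz": -3, "grip": 1, "dx": 0.5, "dy": -6, "dz": 0}, {"rx": 0, "ry": 0, "rz": -5, "grip": 1, "dx": 0.8, "dy": -10, "dz": 0}, {"rx": 0, "ry": 0, "rz": -7, "grip": 1, "dx": 1.1, "dy": -14, "dz": 0}, {"rx": 0, "ry": 0, "rz": -9, "grip": 1, "dx": 1.5, "dy": -18, "dz": 0}, {"rx": 0.5, "ry": 4, "rz": -11, "grip": 1, "dx": 1.8, "dy": -22, "dz": 0}, {"rx": 1.2, "ry": 9, "rz": -13, "grip": 1, "dx": 2.1, "dy": -25, "dz": 0}, {"rx": 2, "ry": 15, "rz": -14, "grip": 1, "dx": 2.2, "dy": -26.8, "dz": 1}, {"rx": 2.5, "ry": 20, "rz": -14, "grip": 1, "dx": 2.2, "dy": -26.8, "dz": 2.2}, {"rx": 2.5, "ry": 20, "rz": -14, "grip": 1, "dx": 3.1, "dy": -27, "dz": 5}, {"rx": 2.5, "ry": 20, "rz": -14, "grip": 1, "dx": 3.8, "dy": -27.2, "dz": 6.6}, {"rx": 2.5, "ry": 20, "rz": -14, "grip": 1, "dx": 4.5, "dy": -27.4, "dz": 8.7}, {"rx": 2.5, "ry": 20, "rz": -14, "grip": 1, "dx": 4.5, "dy": -27.4, "dz": 8.7}, {"rx": 2.5, "ry": 20, "rz": -14, "grip": 1, "dx": 4.5, "dy": -27.4, "dz": 8.7}, {"rx": 2.5, "ry": 20, "rz": -14, "grip": 1, "dx": 4.5, "dy": -27.4, "dz": 8.7}]'

```text
clock: 29.2
position: [0.4238, 0.2801, 0.0771]
tool_rot: [[0.777, 0.562, 0.283], [0.528, -0.827, 0.192], [0.342, -0.0, -0.94]]
contact_force: [0.7, 0.7, -1.3]
opening: 0.0656
grip_force: 30.0
```

```bash
python3 - <<'E'
from h import *
f=grab('side','s12');im=f['img'][220:360,110:300]
cv2.imwrite('pics/c12.png',cv2.resize(im,None,fx=4,fy=4,interpolation=cv2.INTER_CUBIC)[:,:,::-1])
plan((onrack(.008,.006),RT),(onrack(.008,.004),RT))
E
```

```text
t 29.25 p [0.4238 0.2802 0.0771] open 0.0656 grip 30.0
dx -0.14 dy 0.02 dz 2.58  rx -0.0 ry -0.0 rz -0.0
dx -0.14 dy 0.02 dz 2.78  rx -0.0 ry -0.0 rz -0.0
```

View pics/c12.png

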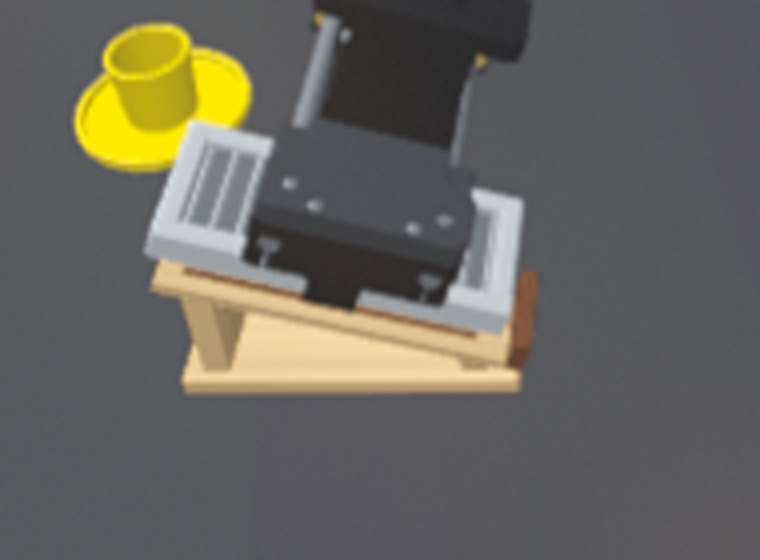

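The filter hangs parallel to the face with its lower end at crop (515,290), next to the ledge at (527,300). I'll lower it until it touches.

Emit:
send_rows --rows '[{"rx": 0, "ry": 0, "rz": 0, "grip": 1, "dx": -0.1, "dy": 0, "dz": 1.2}, {"rx": 0, "ry": 0, "rz": 0, "grip": 1, "dx": -0.1, "dy": 0, "dz": 2.1}, {"rx": 0, "ry": 0, "rz": 0, "grip": 1, "dx": -0.1, "dy": 0, "dz": 2.5}, {"rx": 0, "ry": 0, "rz": 0, "grip": 1, "dx": -0.1, "dy": 0, "dz": 2.7}, {"rx": 0, "ry": 0, "rz": 0, "grip": 1, "dx": -0.1, "dy": 0, "dz": 2.75}, {"rx": 0, "ry": 0, "rz": 0, "grip": 1, "dx": -0.1, "dy": 0, "dz": 2.75}]'

```text
clock: 30.0
position: [0.4308, 0.2849, 0.0506]
tool_rot: [[0.777, 0.562, 0.283], [0.528, -0.827, 0.192], [0.342, 0.0, -0.94]]
contact_force: [-0.6, -0.1, -2.6]
opening: 0.0658
grip_force: 30.0
```

```bash
cat > w.py <<'E'
from h import *
s=env.read_state();p=np.array(s['position'])-RP;F=np.array(s['contact_force'])
print('rack x %.4f y %.4f h %.4f'%(p@EX,p@np.cross(EN,EX),p@EN),'F along x,y,n',(F@EX).round(1),(F@np.cross(EN,EX)).round(1),(F@EN).round(1),'t',s['clock'])
E
python3 w.py
```

```text
rack x 0.0081 y 0.0002 h 0.0041 F along x,y,n -1.4 0.3 -2.2 t 30.0
```

Emit:
send_rows --rows '[{"rx": 0, "ry": 0, "rz": 0, "grip": 1, "dx": 0, "dy": 0, "dz": 0.1}, {"rx": 0, "ry": 0, "rz": 0, "grip": 1, "dx": 0, "dy": 0, "dz": 0.1}, {"rx": 0, "ry": 0, "rz": 0, "grip": 1, "dx": 0, "dy": 0, "dz": 0.1}]'

```text
clock: 30.38
position: [0.431, 0.2851, 0.0501]
tool_rot: [[0.778, 0.562, 0.282], [0.528, -0.827, 0.192], [0.342, -0.001, -0.94]]
contact_force: [-10.5, -8.6, 21.6]
opening: 0.0659
grip_force: 30.0
```

```bash
python3 w.py
```

```text
rack x 0.0083 y 0.0002 h 0.0035 F along x,y,n -5.3 -1.2 24.9 t 30.375
```

Emit:
send_rows --rows '[{"rx": 0, "ry": 0, "rz": 0, "grip": 1, "dx": 0, "dy": 0, "dz": -0.07}, {"rx": 0, "ry": 0, "rz": 0, "grip": 1, "dx": -0.2, "dy": 0, "dz": -0.07}, {"rx": 0, "ry": 0, "rz": 0, "grip": 1, "dx": -0.4, "dy": 0, "dz": -0.07}, {"rx": 0, "ry": 0, "rz": 0, "grip": 1, "dx": -0.6, "dy": 0, "dz": -0.07}, {"rx": 0, "ry": 0, "rz": 0, "grip": 1, "dx": -0.6, "dy": 0, "dz": -0.07}]'

```text
clock: 31.0
position: [0.426, 0.2816, 0.048]
tool_rot: [[0.777, 0.562, 0.283], [0.528, -0.827, 0.192], [0.342, 0.0, -0.94]]
contact_force: [-1.7, -1.1, 0.9]
opening: 0.0654
grip_force: 30.0
```

```bash
python3 w.py
```

```text
rack x 0.0017 y 0.0001 h 0.0036 F along x,y,n -1.6 0.1 1.6 t 31.0
```

Not at the ledge yet. I'll go on in small steps.

Emit:
send_rows --rows '[{"rx": 0, "ry": 0, "rz": 0, "grip": 1, "dx": -0.1, "dy": 0, "dz": 0}, {"rx": 0, "ry": 0, "rz": 0, "grip": 1, "dx": -0.2, "dy": 0, "dz": 0}, {"rx": 0, "ry": 0, "rz": 0, "grip": 1, "dx": -0.2, "dy": 0, "dz": 0}]'

```text
clock: 31.38
position: [0.4247, 0.2807, 0.0474]
tool_rot: [[0.777, 0.562, 0.283], [0.528, -0.827, 0.192], [0.342, 0.0, -0.94]]
contact_force: [0.4, 1.5, -1.8]
opening: 0.0657
grip_force: 30.0
```

```bash
python3 w.py
```

```text
rack x 0.0001 y 0.0001 h 0.0036 F along x,y,n 0.5 1.0 -2.1 t 31.375
```

Emit:
send_rows --rows '[{"rx": 0, "ry": 0, "rz": 0, "grip": 1, "dx": -0.1, "dy": 0, "dz": 0.02}, {"rx": 0, "ry": 0, "rz": 0, "grip": 1, "dx": -0.15, "dy": 0, "dz": 0.03}, {"rx": 0, "ry": 0, "rz": 0, "grip": 1, "dx": -0.15, "dy": 0, "dz": 0.03}]'

```text
clock: 31.75
position: [0.4246, 0.2806, 0.0474]
tool_rot: [[0.777, 0.562, 0.285], [0.528, -0.827, 0.193], [0.344, 0.0, -0.939]]
contact_force: [4.1, 2.6, 0.9]
opening: 0.0657
grip_force: 30.0
```

```bash
python3 w.py
```

```text
rack x 0.0000 y 0.0002 h 0.0037 F along x,y,n 4.9 -0.2 -0.8 t 31.75
```

It stopped at the ledge: x = 0.000, with 5 N pushing back. I'll press it lightly onto the face, release, and retreat square to the slope.

Emit:
send_rows --rows '[{"rx": 0, "ry": 0, "rz": 0, "grip": 1, "dx": 0.1, "dy": 0, "dz": 0.03}, {"rx": 0, "ry": 0, "rz": 0, "grip": 1, "dx": 0.1, "dy": 0, "dz": 0.05}, {"rx": 0, "ry": 0, "rz": 0, "grip": -0.6, "dx": 0.1, "dy": 0, "dz": 0.05}, {"rx": 0, "ry": 0, "rz": 0, "grip": -1, "dx": 0.1, "dy": 0, "dz": 0.05}, {"rx": 0, "ry": 0, "rz": 0, "grip": -1, "dx": 0.1, "dy": 0, "dz": 0}, {"rx": 0, "ry": 0, "rz": 0, "grip": -1, "dx": 0.1, "dy": 0, "dz": -1.5}, {"rx": 0, "ry": 0, "rz": 0, "grip": -1, "dx": 0.1, "dy": 0, "dz": -4}, {"rx": 0, "ry": 0, "rz": 0, "grip": -1, "dx": 0.1, "dy": 0, "dz": -8}, {"rx": 0, "ry": 0, "rz": 0, "grip": -1, "dx": 0.1, "dy": 0, "dz": -12}, {"rx": 0, "ry": -8, "rz": 0, "grip": -1, "dx": 2, "dy": 0, "dz": -16}, {"rx": 0, "ry": -16, "rz": 0, "grip": -1, "dx": 4, "dy": 0, "dz": -20}, {"rx": 0, "ry": -20, "rz": 0, "grip": -1, "dx": 5, "dy": 0, "dz": -23}, {"rx": 0, "ry": -20, "rz": 0, "grip": -1, "dx": 5, "dy": 0, "dz": -23}, {"rx": 0, "ry": -20, "rz": 0, "grip": -1, "dx": 5, "dy": 0, "dz": -23}, {"rx": 0, "ry": -20, "rz": 0, "grip": -1, "dx": 5, "dy": 0, "dz": -23}]'

```text
clock: 33.62
position: [0.3966, 0.2615, 0.2788]
tool_rot: [[0.827, 0.562, -0.001], [0.562, -0.827, -0.001], [-0.001, 0.0, -1.0]]
contact_force: [0.3, 0.9, 0.4]
opening: 0.0871
grip_force: 0.0
```

```bash
python3 - <<'E'
from h import *
f=grab('wrist');g=grab('side');t=grab('top')
print(env.read_state()['clock'])
a=cv2.resize(f['img'][60:270,150:430],(400,300));b=cv2.resize(g['img'][210:330,110:270],(400,300));c=cv2.resize(t['img'][100:250,180:430],(400,300)); d=cv2.resize(g['img'][120:240,130:350],(400,300))
cv2.imwrite('pics/fin.png',np.vstack([np.hstack([a,b]),np.hstack([c,d])])[:,:,::-1])
for a,p,m in comps(f['img'],'grey',300): 
    if p[1]<270: print(p.round(1),*rect(f,m,.059))
E
```

```text
33.775
[46.2 49.3] [380.5 536.6] [138.9  88.1] 0.0 [373.4 528.2]
[283.2 140.4] [426.6 282.4] [138.1  69.6] 34.2 [431.5 285.5]
```

View pics/fin.png

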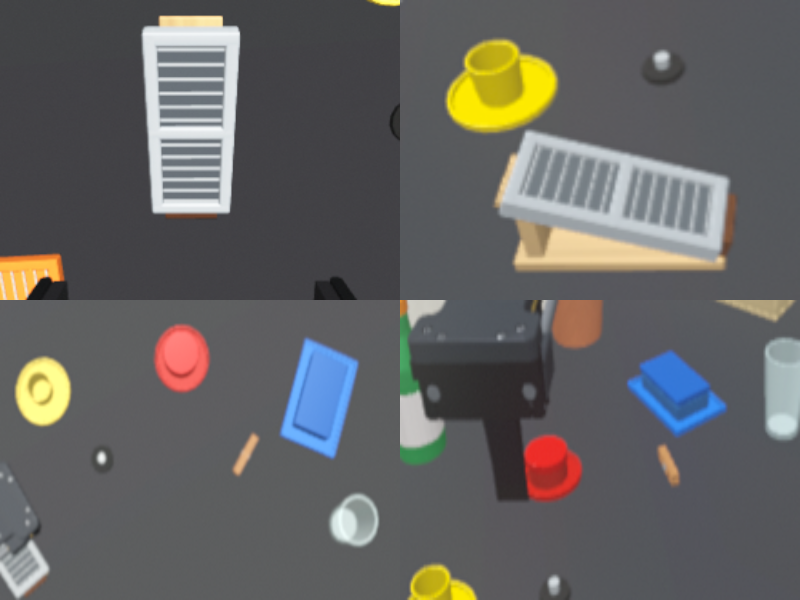

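The final views show the filter flat on the rack and against the ledge (730,215), centred and measured at 34.2°, the same as the rack. The cup (494,75), red tin (547,465) and blue tin (675,385) sit flat in their trays, and the tumbler hasn't moved. Handing in.

```bash
python3 -c "
from cell import env
print(env.hand_in())"
```

```text
the job is handed in; nothing more can be done
None
```

The job is handed in at about 34 s of the 120 s: the last pictures showed the cup, red tin and blue tin flat in the trays of their colours, the filter flat on the rack against its ledge, and the tumbler unmoved, but the hand-in returned no verdict.

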